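# Load the cell into the logger's bay

### The job

Fit the large cell from the tray into the open bay on top of the bench data logger: slip its flat end under the hood against the spring contact first, with the nub end still raised, then bring the nub end down behind the end wall until the side clips hold it and it lies fully home on the bay floor. Work gently: do not crush the spring contact to the end of its travel or ram the cell into the bay, and leave the slim cell, the bay cover, the tube rack and the jar where they are.

Things in the scene. Friction and masses are not known exactly. Their poses are not given: they have to be found in the camera images.
- cell: the large cylindrical cell: dark grey sleeve with bare metal ends, diameter 26 mm, body 64 mm long plus a nub (10 mm dia, 3 mm long) on one end, about 0.1 kg. Starts lying in one of the tray's two cradles. Origin on its axis in the middle of the 64 mm body; +x along the axis towards the nub; +z is up at the start
- cell_flat (a point): centre of the cell's flat end face, 32 mm from the cell's origin along its -x
- cell_nub (a point): tip of the cell's nub, 35 mm from the cell's origin along its +x
- slim_cell: the slim cell in the tray's other cradle, same look but diameter 18 mm, 48 mm long plus 3 mm nub; it does not fit the bay, leave it. Origin on its axis in mid-length, x towards its nub
- logger: data logger fixed to the bench: light grey box 170 (x) x 110 (y) x 30 mm high. Origin at the centre of its underside, z up; +x from the spring end to the clip end of the dark open bay on top, bay axis at y=0. The bay insert is clamped off its nominal place, unknown, up to 6 mm either way along x: x values called nominal shift with it, so feel for the contact. Heights are above the underside
- bay_floor (a point): nominal middle of the bay floor, logger x=0, height 36 mm (rail 12 mm wide); axes as the logger's. The seated cell's axis is at height 49 mm. Sides open for fingers from x=-26 to 11 mm nominal, down to the box top at 30 mm. The cell clears hood and end wall if it enters tilted, about 20 degrees nub up, sliding along its own axis
- spring_end (a point): nominal place of the hood's front lower edge, logger x=-26 mm, height 70 mm; axes as the logger's. Rigid hood from here to x=-68 mm, 4 mm thick, 44 mm wide, over the spring pocket, whose cheeks (inner faces y=+-15 mm) also end at x=-26 mm. It stops the cell from being dropped in level
- wall_end (a point): nominal middle of the top edge of the rigid end wall's inner face, logger x=32 mm, height 58 mm; wall 6 mm thick, 36 mm wide; axes as the logger's. The 67 mm cell sits between wall and free spring contact 62 mm apart, holding the spring about 5 mm in; while the nub swings down past this edge the spring must be held about 7.5 to 10 mm in
- clips (a point): nominal midpoint between the two sprung side clips, logger x=18, height 56 mm: rounded heads, 3 mm radius, centres 14 mm to either side, 14 mm wide along x; axes as the logger's. The cell pushes each out about 2 mm (3 N/mm), then they close over it; pressing through takes about 5 to 15 N on the nub half; more than about 20 N of push on the cell is ramming
- contact (a joint): travel of the spring contact plate, m: 0 free (face at nominal logger x=-30 mm), grows as it is pushed towards the logger's -x, hard stop at 0.0125; 1.0 N per mm plus 0.5 N at rest. The plate is steel, 20 mm wide, from height 38 to 66 mm
- tray: fixed grey tray 100 (x) x 170 (y) x 6 mm with two V cradles at y = +42 and -42 mm, each along the tray's x: saddles 8 mm wide at x = +-25 mm, up to 25 mm high; between the saddles the tray floor is at 6 mm. The large cell's axis lies about 27 mm above the bench, its nub towards the tray's +x. Origin at the centre of the underside
- cover: loose light grey bay cover, 75 x 44 x 6 mm, lying on the bench beyond the work; leave it. Origin at the centre of its underside
- rack: loose red microtube rack 55 x 110 x 34 mm, 40 mm with tube caps, beyond the work; leave it. Origin at the centre of its underside
- bottle: loose clear jar, 56 mm diameter, 110 mm high, blue cap; leave it. Origin at the centre of its underside
There are look-alikes about, which are no part of the job. What is shaped like the cell but orange or pink is not meant.

How it is judged:
By the outcome, as a careful person would: the job done as asked, in the order asked, and still so for the second after the job is handed in, with the robot touching nothing.
It also fails if it takes over 56 s, if anything falls off the work surface, if the arm or the gripper's body presses on something with over 40 N, if the wrist force passes 120 N, or if a joint passes its speed limit or range.

### The arm

A 7-joint arm with a two-finger parallel gripper is mounted at the origin on the work surface. World frame = base frame: x ahead of the robot, y to its left, z up, the work surface at z = 0. Lengths are in m, angles in rad, forces in N, time in s.
With the tool pointing down it reaches from about 0.35 to 0.9 m from the base axis. Payload 8.1 kg.
Tool frame: the origin (TCP) lies midway between the tips of the shut fingers; the grasp point (between the pads) lies 19 mm behind it; z points along the fingers, y is the line along which they close (so a half turn about z gives the same grasp; the last joint's range is limited). The gripper opens to 92 mm and grips with 3 to 60 N. Pads are 19 mm wide; open, the fingers measure 130 mm over their backs; the gripper's body (75 mm by 190 mm) begins 47 mm behind the grasp point.
Start: joints at [-1.401, 0.434, 0.025, 1.573, -0.012, 1.134, -0.075], TCP at [0.168, 0.602, 0.227] pointing down, gripper open.
Joint ranges: [-2.62, 2.62], [-0.44, 2.09], [-1.27, 1.32], [0.08, 2.57], [-1.32, 4.46], [0.12, 2], [-2.74, 2.74]. Speed limits (rad/s): [2.22, 2.22, 3.01, 3.01, 3.14, 3.14, 3.14].

### API

Orientations are given as a 3x3 rotation matrix whose columns are the frame's x, y, z axes.
In Python, from plant import bot gives the robot as it stands.
- The arm moves only by the tool drive_tool, never from a script. Its argument "plan" is a list of rows, each a list of 3 entries, a list of its own where there are three numbers: the turn, a rotation vector about the tool's x, y, z in degrees, then the shift along the tool's x, y, z in mm, then the opening, from 0 (shut) to 1 (fully open). In form: [[[wx, wy, wz], [tx, ty, tz], fingers], ...]. A call has 1 to 5 rows; each row shifts and turns the commanded pose from where the row before left it, along the tool's axes as they then stand; what a row does not reach is not made up. A row lasts 1/10 s, in which the tool goes at most 50 mm and 8.59 degrees, less where a joint would pass 70% of its speed; a pose out of reach is approached as far as the arm can. A call with a gripper value outside its range is refused whole. The fingers move at their own pace and stop on an object; the grip force is fixed at half the most. Time passes only in rows, so rows that do not move let the fingers close. It gives the time, the measured TCP pose, the force, the opening and the grip force at its end, in the units of the state.
- bot.get_state(): the state, without advancing time (a new reading comes with each control period).
- bot.grab_frame(name): name is "side" or "top" or "wrist"; returns (picture, depth): 400x640x3 uint8, red, green, blue; 400x640 float32, m along the optical axis (not along the pixel's ray), 0 where there is no reading.
- bot.camera_info(name): a dict with "K" (3x3 intrinsics, pixels), "R" (3x3) and "t" (3): a world point X has camera coordinates R X + t. Camera axes: x right, y down, z forward; pixel columns grow to the right and rows downward; lengths in m; the calibration is good to about 2 mm. A picture is of the moment at which its call begins: read the wrist's pose just before it. camera_info takes no time and is no camera call; for the wrist camera it gives the pose at the moment of the call.
- bot.close_job(): hands the job in; it is judged then, once.
The state is a dict: "t": time; "joint_pos": joint angles; "dq": joint speeds; "joint_efforts": joint torques, N m; "tcp_pos": TCP position; "orientation": TCP orientation; "contact_force": force on the tool from outside, world axes, zero at the start; "torque": the same for the moment, N m; "grip_width": finger opening in m; "grip_force": force on a finger pad.
Only numpy, scipy, OpenCV 4.12 (cv2) and the standard library are available. Lean on these libraries where they do the work, as an engineer would, in place of code of your own. Each camera call takes 0.05 s, during which the arm holds its last target. There are 200 camera calls.

## Working session

There is one attempt and no reset: what is moved stays moved. The work goes in short steps, Python scripts to look and compute and a tool call to move; the robot and the scene stay as the last step left them, time stands still between calls to the robot, and variables do not carry over. Pictures are saved under pics/ and viewed, at most 10 in all, crops included, and the job is handed in when it is done.

Besides the shell and the picture viewer there is one more tool, called as name(argument=value, ...), one argument or row to a line, values as JSON. drive_tool: Moves the arm, as the interface text tells. Its arguments: {"type":"object","properties":{"plan":{"type":"array","items":{"type":"array"}}},"required":["plan"]}

```bash
mkdir -p pics; ls
python3 - <<'E'
from plant import bot
import cv2,numpy as np
s=bot.get_state();print({k:np.round(v,3).tolist() for k,v in s.items()})
for n in("side","top"):
    p,d=bot.grab_frame(n);i=bot.camera_info(n);np.savez(f"pics/{n}0.npz",p=p,d=d,**i)
    cv2.imwrite(f"pics/{n}0.png",p[:,:,::-1]);print(n,i["K"].round(1).tolist(),(-i["R"].T@i["t"]).round(3),i["R"].round(3).tolist(), (d>0).mean())
E
```

```text
pics
{'t': 0.0, 'joint_pos': [-1.401, 0.435, 0.025, 1.574, -0.012, 1.134, -0.075], 'dq': [-0.001, 0.0, -0.0, -0.001, 0.001, -0.001, 0.0], 'joint_efforts': [0.0, -66.786, 0.984, -31.446, -0.061, 0.043, 0.0], 'tcp_pos': [0.168, 0.601, 0.226], 'orientation': [[-0.963, 0.269, -0.0], [0.269, 0.963, -0.002], [-0.0, -0.002, -1.0]], 'contact_force': [0.483, -0.098, 0.379], 'torque': [0.044, 0.057, 0.002], 'grip_force': 0.0, 'grip_width': 0.092}
side [[373.9, 0.0, 324.1], [0.0, 373.9, 201.0], [0.0, 0.0, 1.0]] [ 0.345 -0.589  0.701] [[0.915, -0.403, -0.014], [-0.303, -0.666, -0.681], [0.265, 0.628, -0.732]] 0.99614453125
top [[398.3, 0.0, 321.1], [0.0, 398.3, 195.8], [0.0, 0.0, 1.0]] [ 0.482 -0.026  0.851] [[0.027, -0.999, 0.028], [-0.99, -0.031, -0.14], [0.141, -0.024, -0.99]] 0.99593359375
```

View pics/top0.png

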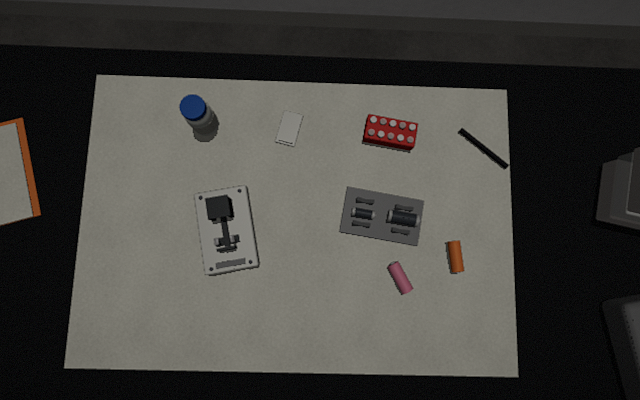

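View pics/side0.png

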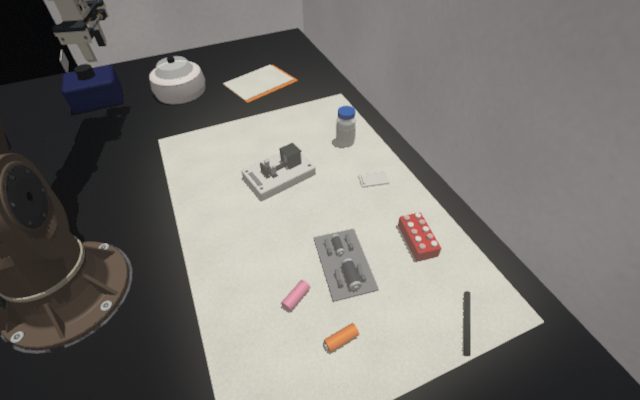

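Run:
```python
import cv2,numpy as np
a=cv2.imread("pics/top0.png");b=cv2.imread("pics/side0.png")
f=lambda i,x,y:cv2.resize(np.clip(i[y:y+100,x:x+130]*1.6,0,255).astype(np.uint8),None,fx=3,fy=3,interpolation=cv2.INTER_CUBIC)
o=np.vstack([np.hstack([f(a,165,180),f(a,320,165)]),np.hstack([f(b,220,120),f(b,285,215)])])
cv2.imwrite("pics/c0.png",o);print(o.shape)
```

```text
(600, 780, 3)
```

View pics/c0.png

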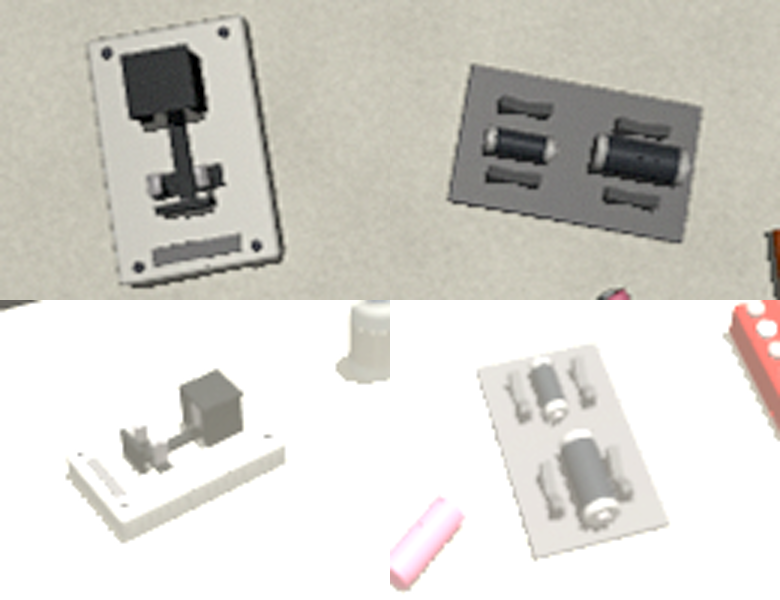

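```bash
cat > h.py <<'E'
import numpy as np,cv2
def load(f):
    z=np.load(f);return z["p"],z["d"],z["K"],z["R"],z["t"]
def cloud(d,K,R,t):
    v,u=np.mgrid[:d.shape[0],:d.shape[1]]
    c=np.stack([(u-K[0,2])/K[0,0]*d,(v-K[1,2])/K[1,1]*d,d],-1)
    return (c-t)@R
def snap(bot,n,f):
    i=bot.camera_info(n);p,d=bot.grab_frame(n);np.savez(f"pics/{f}.npz",p=p,d=d,K=i["K"],R=i["R"],t=i["t"])
    cv2.imwrite(f"pics/{f}.png",p[:,:,::-1]);return p,d,i["K"],i["R"],i["t"]
def rect(P,m):
    r=cv2.minAreaRect(P[m][:,:2].astype(np.float32)*1000);return [np.round(x,1) for x in r], np.median(P[m][:,2])*1000
E
python3 - <<'E'
from h import *
for n,b in(("top",{"log":(185,265,180,280),"tray":(335,430,182,250)}),("side",{"log":(235,320,140,200),"tray":(310,380,225,300)})):
    p,d,K,R,t=load(f"pics/{n}0.npz");P=cloud(d,K,R,t);z=P[...,2]*1000
    M=np.zeros(z.shape,bool)
    def box(k):
        m=M.copy();a=b[k];m[a[2]:a[3],a[0]:a[1]]=1;return m
    print(n,"bench",np.median(z[box("tray")&(z<3)]))
    l=box("log")
    print("logtop",rect(P,l&(z>26)&(z<33)),"\nhood",rect(P,l&(z>66)),"hist",np.histogram(z[l],range(0,84,4))[0])
    t_=box("tray")&(p.max(2)<130)
    print("tray",rect(P,t_&(z>3)&(z<9)))
    print("tray hi",np.histogram(z[box("tray")],range(0,52,3))[0])
    m=(box("tray")&(z>28)).astype(np.uint8);nn,lab,st,_=cv2.connectedComponentsWithStats(m)
    for k in range(1,nn):
        if st[k,4]>15:print(rect(P,lab==k),st[k],z[lab==k].max())
E
```

```text
top bench 0.2979046024914924
logtop ([array([525.3, 148.1]), array([169.4, 110.1]), np.float64(12.1)], np.float64(29.581942079203287)) 
hood ([array([541.9,  75.1]), array([227.4,  55.9]), np.float64(73.2)], np.float64(73.52765224611471)) hist [1984   39   18   18   27   15  536 2850  278   81   16   13   17   20
  103   27   11   61  418   23]
tray ([array([ 565.1, -177.1]), array([143.9, 201.4]), np.float64(1.7)], np.float64(5.581305394418222))
tray hi [1632 1666 1036   70   55   77  118  193  109  121  148   20    1    0
    0    0    0]
([array([ 559.7, -219. ]), array([63.9, 21.8]), np.float64(81.7)], np.float64(30.598135049779593)) [389 210  31  14 261] 36.14583673233752
side bench 0.9523033618992061
logtop ([array([525.2, 147.4]), array([169.7, 111. ]), np.float64(11.8)], np.float64(30.211137403411183)) 
hood ([array([ 472.3, -206.7]), array([804.9,  54.6]), np.float64(75.5)], np.float64(74.28356614408757)) hist [2238  103   86   71   72   80  148 1033  161   73   46   44   45   44
   62   34   21   24  172   11]
tray ([array([ 557.6, -185.7]), array([152.9,  91.3]), np.float64(81.9)], np.float64(6.357907939803526))
tray hi [1687  951 1250   77   64   79  108  147  121   82  154   30    0    0
    0    0    0]
([array([ 467.8, -394.4]), array([459.6,  36.3]), np.float64(62.3)], np.float64(31.05294461561269)) [343 258  18  28 246] 700.8253922059037
```

Run:
```python
from plant import bot
import numpy as np
s=bot.get_state();i=bot.camera_info("wrist");T=np.array(s["orientation"]);R=i["R"]
print("cam pos in tool",(T.T@(-R.T@i["t"]-s["tcp_pos"])).round(4),"cam axes in tool\n",(T.T@R.T).round(3),i["K"])
# shift to target above tray
tgt=np.array([.5597,-.20,.25]);print((T.T@(tgt-s["tcp_pos"])*1000).round(1))
```

```text
cam pos in tool [ 0.0823  0.001  -0.1583] cam axes in tool
 [[-0.    -0.953 -0.304]
 [ 1.    -0.     0.   ]
 [-0.    -0.304  0.953]] [[340.16102896   0.         317.40043572]
 [  0.         340.16102896 199.6922527 ]
 [  0.           0.           1.        ]]
[-592.9 -666.4  -23. ]
```

drive_tool(
  plan=[
    [[0, 0, 4.7], [-48, -2, 0], 1],
    [[0, 0, 4.7], [-48, -2, 0], 1],
    [[0, 0, 4.7], [-48, -2, 0], 1],
    [[0, 0, 4.7], [-48, -2, 0], 1],
    [[0, 0, 4.7], [-48, -2, 0], 1],
  ],
)

```text
t: 0.6
tcp_pos: [0.3817, 0.4908, 0.2263]
orientation: [[-0.774, 0.634, -0.0], [0.634, 0.774, -0.0], [-0.0, -0.0, -1.0]]
contact_force: [0.1, 0.2, -0.8]
grip_width: 0.0919
grip_force: 0.0
```

drive_tool(
  plan=[
    [[0, 0, 4.7], [-48, -2, 0], 1],
    [[0, 0, 4.7], [-48, -2, 0], 1],
    [[0, 0, 4.7], [-48, -2, 0], 1],
    [[0, 0, 4.7], [-48, -2, 0], 1],
    [[0, 0, 4.7], [-48, -2, 0], 1],
  ],
)

```text
t: 1.1
tcp_pos: [0.5316, 0.3051, 0.2263]
orientation: [[-0.457, 0.89, -0.0], [0.89, 0.457, -0.0], [-0.0, -0.0, -1.0]]
contact_force: [0.3, -0.1, -0.2]
grip_width: 0.092
grip_force: 0.0
```

drive_tool(
  plan=[
    [[0, 0, 4.7], [-48, -2, 0], 1],
    [[0, 0, 4.7], [-48, -2, 0], 1],
  ],
)

```text
t: 1.3
tcp_pos: [0.5682, 0.2164, 0.2264]
orientation: [[-0.305, 0.952, -0.0], [0.952, 0.305, -0.0], [-0.0, -0.0, -1.0]]
contact_force: [0.6, 0.1, -1.0]
grip_width: 0.0918
grip_force: 0.0
```

Run:
```python
from plant import bot
from h import *
snap(bot,"wrist","w1")
s=bot.get_state();print(s["t"],s["tcp_pos"],abs(s["dq"]).max())
```

```text
1.35 [0.57141135 0.20563471 0.22691462] 0.04083479157273296
```

drive_tool(
  plan=[
    [[0, 0, 4.2], [-48, -2, 0], 1],
    [[0, 0, 4.2], [-48, -2, 0], 1],
    [[0, 0, 4.2], [-48, -2, 0], 1],
    [[0, 0, 4.2], [-48, -2, 0], 1],
    [[0, 0, 4.2], [-48, -2, 0], 1],
  ],
)

```text
t: 1.85
tcp_pos: [0.5973, -0.0204, 0.2264]
orientation: [[0.055, 0.998, -0.0], [0.998, -0.055, -0.0], [-0.0, -0.0, -1.0]]
contact_force: [1.0, -0.5, 0.5]
grip_width: 0.0918
grip_force: 0.0
```

drive_tool(
  plan=[
    [[0, 0, 2], [-48, -2, 0], 1],
    [[0, 0, 2], [-30, -2, 0], 1],
    [[0, 0, 0], [0, 0, 0], 1],
  ],
)

```text
t: 2.15
tcp_pos: [0.5867, -0.1025, 0.2269]
orientation: [[0.131, 0.991, -0.0], [0.991, -0.131, -0.003], [-0.003, -0.0, -1.0]]
contact_force: [0.6, -0.7, 0.5]
grip_width: 0.0919
grip_force: 0.0
```

Run:
```python
from plant import bot
from h import *
snap(bot,"wrist","w2")
s=bot.get_state();print(s["t"],s["tcp_pos"],np.round(s["orientation"],3),abs(s["dq"]).max())
a=cv2.imread("pics/w1.png");b=cv2.imread("pics/w2.png")
cv2.imwrite("pics/c1.png",np.vstack([a,b])[:, :][::1][:800]);o=cv2.resize(np.hstack([a[:,100:540],b[:,100:540]]),(800,364));cv2.imwrite("pics/c1.png",np.clip(o*1.5,0,255))
```

```text
2.2 [ 0.58750213 -0.09898834  0.22667021] [[ 0.127  0.992 -0.   ]
 [ 0.992 -0.127 -0.001]
 [-0.001 -0.    -1.   ]] 0.05651609752489272[ WARN:0@0.735] global loadsave.cpp:1063 imwrite_ Unsupported depth image for selected encoder is fallbacked to CV_8U.
```

View pics/c1.png

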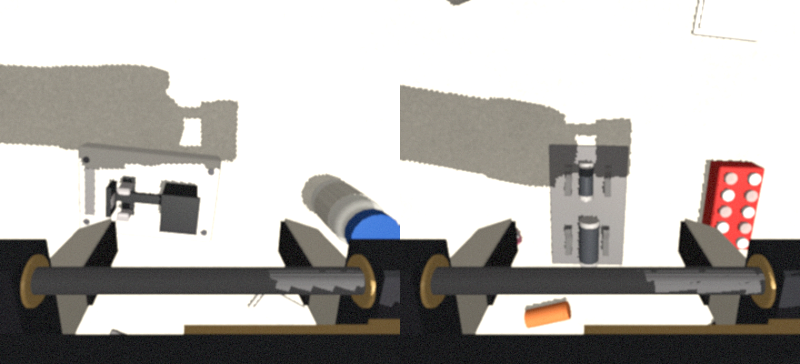

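Run:
```python
from h import *
p,d,K,R,t=load("pics/w2.npz");P=cloud(d,K,R,t)
a=np.radians(81.7);n=np.array([-np.cos(a),-np.sin(a)]);c=np.array([.5597,-.219])
m=(P[...,2]<.06)&(P[...,2]>-.01)&(d>.2);Q=P[m];L=(Q[:,:2]-c)@n;S=(Q[:,:2]-c)@np.array([-n[1],n[0]])
# map of max height: rows along (L), cols across (S)
H=np.full((16,18),np.nan)
for i in range(16):
    for j in range(18):
        k=(abs(L+.04-.005*i)<.0025)&(abs(S+.034-.004*j)<.002)
        if k.any():H[i,j]=np.median(Q[k,2])*1000
print("cols S",[-34+4*j for j in range(18)])
for i in range(16):print(-40+5*i,np.round(H[i]).tolist())
```

```text
cols S [-34, -30, -26, -22, -18, -14, -10, -6, -2, 2, 6, 10, 14, 18, 22, 26, 30, 34]
-40 [6.0, 7.0, 6.0, 6.0, 6.0, 6.0, 6.0, 6.0, 6.0, 6.0, 6.0, 6.0, 6.0, 6.0, 6.0, 6.0, 6.0, 6.0]
-35 [6.0, 6.0, 6.0, 6.0, 6.0, 7.0, 16.0, 18.0, 19.0, 15.0, 19.0, 16.0, 6.0, 6.0, 7.0, 6.0, 6.0, 6.0]
-30 [6.0, 6.0, 6.0, 6.0, 6.0, 6.0, 26.0, 30.0, 31.0, 32.0, 31.0, 27.0, 7.0, 6.0, 6.0, 6.0, 7.0, 7.0]
-25 [6.0, 6.0, 6.0, 6.0, 7.0, 7.0, 28.0, 30.0, 32.0, 32.0, 31.0, 28.0, 7.0, 6.0, 6.0, 6.0, 6.0, 6.0]
-20 [6.0, 16.0, 18.0, 7.0, 6.0, 6.0, 28.0, 31.0, 32.0, 32.0, 30.0, 28.0, 7.0, 7.0, 17.0, 16.0, 6.0, 6.0]
-15 [6.0, 23.0, 21.0, 6.0, 6.0, 7.0, 28.0, 30.0, 32.0, 32.0, 31.0, 28.0, 6.0, 6.0, 22.0, 22.0, 6.0, 6.0]
-10 [6.0, 17.0, 16.0, 6.0, 6.0, 6.0, 28.0, 31.0, 32.0, 32.0, 31.0, 27.0, 6.0, 7.0, 17.0, 16.0, 7.0, 6.0]
-5 [7.0, 12.0, 10.0, 6.0, 7.0, 7.0, 28.0, 31.0, 32.0, 32.0, 30.0, 27.0, 6.0, 7.0, 11.0, 6.0, 6.0, 6.0]
0 [6.0, 11.0, 12.0, 6.0, 6.0, 7.0, 27.0, 31.0, 32.0, 32.0, 31.0, 27.0, 7.0, 7.0, 11.0, 10.0, 6.0, 6.0]
5 [6.0, 16.0, 16.0, 6.0, 6.0, 8.0, 27.0, 31.0, 32.0, 32.0, 31.0, 28.0, 6.0, 7.0, 16.0, 14.0, 6.0, 5.0]
10 [6.0, 21.0, 21.0, 7.0, 6.0, 6.0, 28.0, 31.0, 32.0, 32.0, 31.0, 28.0, 7.0, 6.0, 21.0, 20.0, 6.0, 6.0]
15 [7.0, 24.0, 23.0, 6.0, 6.0, 7.0, 28.0, 30.0, 32.0, 32.0, 31.0, 27.0, 6.0, 6.0, 24.0, 24.0, 6.0, 6.0]
20 [6.0, nan, nan, 7.0, 6.0, 7.0, 28.0, 31.0, 32.0, 32.0, 30.0, 28.0, 6.0, 6.0, nan, nan, 6.0, 6.0]
25 [6.0, 6.0, 6.0, 6.0, 6.0, 7.0, 27.0, 30.0, 31.0, 32.0, 30.0, 26.0, 6.0, 6.0, 7.0, 6.0, 7.0, 6.0]
30 [6.0, 6.0, 6.0, 6.0, 6.0, 6.0, 28.0, 28.0, nan, nan, 30.0, 27.0, 6.0, 6.0, 6.0, 6.0, 6.0, 6.0]
35 [7.0, 6.0, 6.0, 6.0, 6.0, 6.0, nan, nan, nan, nan, nan, nan, 6.0, 6.0, 6.0, 6.0, 6.0, 6.0]
```

Run:
```python
from plant import bot
from h import *
p,d,K,R,t=load("pics/w2.npz");P=cloud(d,K,R,t)
a=np.radians(81.7);n=np.array([-np.cos(a),-np.sin(a)]);c=np.array([.5597,-.219]);w=np.array([-n[1],n[0]])
m=(P[...,2]<.04)&(P[...,2]>.026)&(d>.2)&(abs((P[...,:2]-c)@w)<.016)&(abs((P[...,:2]-c)@n)<.045)
q=P[m][:,:2]; print("w2 cell",cv2.minAreaRect((q*1000).astype(np.float32)),np.percentile(P[m][:,2],[50,90,97])*1000, "L range",np.percentile((q-c)@n,[0.5,99.5])*1000)
p2,d2,K2,R2,t2=load("pics/top0.npz");P2=cloud(d2,K2,R2,t2)
m=(P2[...,2]<.04)&(P2[...,2]>.026)&(abs((P2[...,:2]-c)@w)<.016)&(abs((P2[...,:2]-c)@n)<.045)
q=P2[m][:,:2]; print("top cell",cv2.minAreaRect((q*1000).astype(np.float32)),"L",np.percentile((q-c)@n,[0.5,99.5])*1000)
# logger in w1
for nm in("w1","top0"):
    p,d,K,R,t=load(f"pics/{nm}.npz");P=cloud(d,K,R,t);c2=np.array([.5253,.1478])
    near=(np.hypot(*(P[...,:2]-c2).transpose(2,0,1))<.12)&(d>.2)
    z=P[...,2]
    M=near&(z>.026)&(z<.034);r=cv2.minAreaRect((P[M][:,:2]*1000).astype(np.float32));print(nm,"logger",r)
    a=np.radians(12.0+180);X=np.array([np.cos(a),np.sin(a)]);Y=np.array([-X[1],X[0]]);lc=np.array(r[0])/1000
    for nme,lo,hi in(("hood",.070,.079),("wall/clips",.052,.066),("rail",.034,.040)):
        M=near&(z>lo)&(z<hi);xy=np.stack([(P[M][:,:2]-lc)@X,(P[M][:,:2]-lc)@Y],1)*1000
        print(nme,M.sum(),"x pct",np.percentile(xy[:,0],[1,5,50,95,99]).round(1),"y",np.percentile(xy[:,1],[1,50,99]).round(1))
        if nme!="hood":print(np.histogram(xy[:,0],range(-40,50,3)))
```

```text
w2 cell ((560.3917236328125, -216.2487030029297), (64.37397766113281, 23.25653839111328), 80.62539672851562) [30.72460588 32.32147037 32.91415099] L range [-34.29871387  28.21024151]
top cell ((560.2467651367188, -218.99099731445312), (64.1142807006836, 23.894678115844727), 80.46943664550781) L [-31.84808691  31.56788279]
w1 logger ((525.1941528320312, 151.26361083984375), (169.83538818359375, 110.14810943603516), 11.903974533081055)
hood 1790 x pct [-62.5 -60.7 -41.8 -22.9 -21.3] y [-21.8  -0.8  22.1]
wall/clips 687 x pct [-58.4 -51.4  25.3  42.2  42.9] y [-21.9 -11.4  18.9]
(array([ 16,  14,  13,  15,  15,  13,   5,   0,   0,   0,   0,   0,   0,
         0,   0,   0,   0,   0,  22,  50,  53,  52,  50,  16,   0,  91,
       100,  74,   0]), array([-40, -37, -34, -31, -28, -25, -22, -19, -16, -13, -10,  -7,  -4,
        -1,   2,   5,   8,  11,  14,  17,  20,  23,  26,  29,  32,  35,
        38,  41,  44,  47]))
rail 663 x pct [-55.5 -40.9   9.2  37.1  40. ] y [-21.8  -0.4  17.2]
(array([ 5,  5,  5,  5,  3,  5,  1, 16, 30, 28, 30, 31, 29, 30, 32, 30, 32,
       25, 38, 40, 33, 32, 32,
[... 437 characters left out ...]
 y [-20.5   4.7  22. ]
(array([ 3,  2,  1,  1,  3,  2,  6,  0,  0,  0,  0,  0,  0,  0,  0,  0,  0,
        0,  1, 14, 13, 16, 13,  7,  0, 11, 28, 24,  0]), array([-40, -37, -34, -31, -28, -25, -22, -19, -16, -13, -10,  -7,  -4,
        -1,   2,   5,   8,  11,  14,  17,  20,  23,  26,  29,  32,  35,
        38,  41,  44,  47]))
rail 181 x pct [-55.1 -24.5   5.4  33.1  36.8] y [-6.4  0.8 21.7]
(array([ 0,  2,  1,  0,  1, 10,  6,  7, 10,  7,  9,  9,  8,  9,  7,  9,  9,
        6, 11,  9,  9,  7, 10,  9,  8,  2,  0,  2,  0]), array([-40, -37, -34, -31, -28, -25, -22, -19, -16, -13, -10,  -7,  -4,
        -1,   2,   5,   8,  11,  14,  17,  20,  23,  26,  29,  32,  35,
        38,  41,  44,  47]))
```

```bash
cat >> h.py <<'E'
from scipy.spatial.transform import Rotation as Ro
def pose(yaw,tilt=0):
    # tool x at yaw (deg), z down; tilt>0 turns tool x downward (nub end up)
    y=np.radians(yaw);x=np.array([np.cos(y),np.sin(y),0]);z=np.array([0,0,-1.]);T=np.stack([x,np.cross(z,x),z],1)
    return T@Ro.from_euler("y",-tilt,degrees=True).as_matrix()
def go(bot,tgt,T):
    s=bot.get_state();C=np.array(s["orientation"])
    print("t",round(s["t"],2),"tcp",np.round(np.array(s["tcp_pos"])*1000,1),"F",np.round(s["contact_force"],1),"q",np.round(s["joint_pos"],2))
    print("shift(tool) mm",(C.T@(np.array(tgt)-np.array(s["tcp_pos"])*1000)).round(1),"turn deg",Ro.from_matrix(C.T@T).as_rotvec(degrees=True).round(2))
E
python3 - <<'E'
from plant import bot
from h import *
T=pose(80.5,20);print(T.round(2))
go(bot,[565.6,-186,60],pose(80.5))
p,d,K,R,t=snap(bot,"wrist","w3");P=cloud(d,K,R,t)
c=np.array([.5602,-.2185])
m=(P[...,2]<.04)&(P[...,2]>.026)&(d>.2)&(abs(P[...,0]-c[0])<.024)&(abs(P[...,1]-c[1])<.045)
print(cv2.minAreaRect((P[m][:,:2]*1000).astype(np.float32)))
E
```

```text
[[ 0.16  0.99 -0.06]
 [ 0.93 -0.17 -0.34]
 [-0.34  0.   -0.94]]
t 2.2 tcp [587.5 -99.  226.7] F [ 0.2 -0.   0.6] q [-0.31  0.41  0.55  1.68 -0.24  1.11  0.18]
shift(tool) mm [-89.  -10.6 166.7] turn deg [-0.02  0.04  2.21]
((560.468017578125, -214.77197265625), (60.666419982910156, 23.184160232543945), 80.89907836914062)
```

drive_tool(
  plan=[
    [[0, 0, 1.2], [-22, -3, 40], 1],
    [[0, 0, 1], [-22, -3, 40], 1],
    [[0, 0, 0], [-22, -2, 40], 1],
    [[0, 0, 0], [-23, -2, 40], 1],
    [[0, 0, 0], [0, 0, 7], 1],
  ],
)

```text
t: 2.75
tcp_pos: [0.5618, -0.1835, 0.0553]
orientation: [[0.162, 0.987, -0.007], [0.987, -0.162, 0.0], [-0.001, -0.007, -1.0]]
contact_force: [-0.9, -0.0, -0.3]
grip_width: 0.0918
grip_force: 0.0
```

drive_tool(
  plan=[
    [[0, 0, 0], [0, 0, 0], 1],
    [[0, 0, 0], [0, 0, 0], 1],
  ],
)

```text
t: 2.95
tcp_pos: [0.5667, -0.1811, 0.0605]
orientation: [[0.158, 0.987, 0.001], [0.987, -0.158, 0.001], [0.001, 0.001, -1.0]]
contact_force: [0.6, 0.1, 0.9]
grip_width: 0.0922
grip_force: 0.0
```

Run:
```python
from plant import bot
from h import *
go(bot,[565.6,-186,10],pose(80.5))
p,d,K,R,t=snap(bot,"wrist","w4");P=cloud(d,K,R,t);print(bot.camera_info("wrist")["t"]-t)
m=(P[...,2]<.04)&(P[...,2]>.026)&(d>.1)&(abs(P[...,0]-.56)<.03)&(P[...,1]<-.17)&(P[...,1]>-.26)
print(m.sum(),cv2.minAreaRect((P[m][:,:2]*1000).astype(np.float32)),P[m].max(0),P[m].min(0))
cv2.imwrite("pics/w4b.png",np.clip(p[:,:,::-1].astype(float)*1.3,0,255).astype(np.uint8))
```

```text
t 2.95 tcp [ 566.7 -181.1   60.5] F [0.6 0.1 0.9] q [-0.1   0.6   0.47  1.85 -0.37  0.78  0.41]
shift(tool) mm [-5.1 -0.4 50.5] turn deg [ 0.07 -0.06  0.42]
[-0.00038494 -0.0001411  -0.00019093]
2047 ((560.0196533203125, -217.04945373535156), (65.01473999023438, 23.091297149658203), 81.67914581298828) [ 0.57557531 -0.18377096  0.03364624] [ 0.54502321 -0.24943026  0.02600383]
```

View pics/w4b.png

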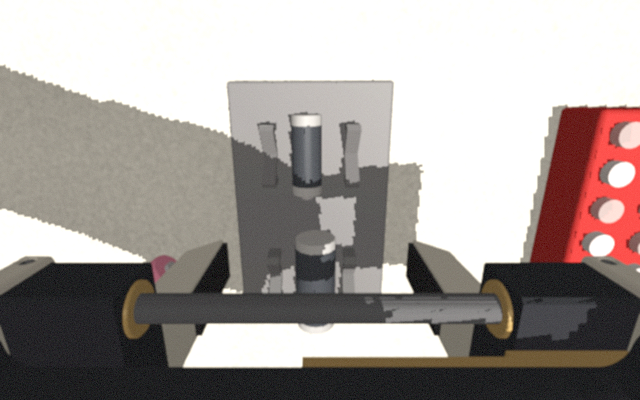

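drive_tool(
  plan=[
    [[0, 0, 0], [-4, 0, 15], 1],
    [[0, 0, 0], [0, 0, 15], 1],
    [[0, 0, 0], [0, 0, 0], 1],
  ],
)

```text
t: 3.3
tcp_pos: [0.5634, -0.186, 0.0276]
orientation: [[0.16, 0.987, -0.003], [0.987, -0.16, 0.001], [0.001, -0.003, -1.0]]
contact_force: [-0.8, 0.4, 0.6]
grip_width: 0.0917
grip_force: 0.0
```

Run:
```python
from plant import bot
from h import *
go(bot,[565.2,-184.7,9],pose(81))
```

```text
t 3.3 tcp [ 563.4 -186.    27.6] F [-0.8  0.4  0.6] q [-0.07  0.65  0.44  1.87 -0.4   0.72  0.44]
shift(tool) mm [ 1.6  1.7 18.6] turn deg [-0.18 -0.03 -0.21]
```

drive_tool(
  plan=[
    [[0, 0, 0], [0, 0, 8], 1],
    [[0, 0, 0], [1, 0, 8], 1],
    [[0, 0, 0], [0, 0, 2], 1],
    [[0, 0, 0], [0, 0, 0], 1],
    [[0, 0, 0], [0, 0, 0], 1],
  ],
)

```text
t: 3.8
tcp_pos: [0.5649, -0.1861, 0.0119]
orientation: [[0.161, 0.987, 0.0], [0.987, -0.161, -0.0], [-0.0, 0.0, -1.0]]
contact_force: [0.2, -0.6, -0.2]
grip_width: 0.092
grip_force: 0.0
```

drive_tool(
  plan=[
    [[0, 0, 0], [0, 0, 0], 0],
    [[0, 0, 0], [0, 0, 0], 0],
    [[0, 0, 0], [0, 0, 0], 0],
    [[0, 0, 0], [0, 0, 0], 0],
    [[0, 0, 0], [0, 0, 0], 0],
  ],
)

```text
t: 4.3
tcp_pos: [0.5648, -0.1859, 0.0118]
orientation: [[0.16, 0.987, 0.0], [0.987, -0.16, 0.0], [0.0, 0.0, -1.0]]
contact_force: [0.2, 0.6, -0.2]
grip_width: 0.0563
grip_force: 0.0
```

drive_tool(
  plan=[
    [[0, 0, 0], [0, 0, 0], 0],
    [[0, 0, 0], [0, 0, 0], 0],
    [[0, 0, 0], [0, 0, 0], 0],
  ],
)

```text
t: 4.6
tcp_pos: [0.5648, -0.1859, 0.0117]
orientation: [[0.16, 0.987, 0.0], [0.987, -0.16, 0.0], [0.0, -0.0, -1.0]]
contact_force: [-0.8, 0.1, -0.1]
grip_width: 0.0326
grip_force: 0.0
```

drive_tool(
  plan=[
    [[0, 0, 0], [0, 0, 2.5], 0],
    [[0, 0, 0], [0, 0, 0], 0],
    [[0, 0, 0], [0, 0, 0], 0],
    [[0, 0, 0], [0, 0, 0], 0],
  ],
)

```text
t: 5.0
tcp_pos: [0.5651, -0.186, 0.0098]
orientation: [[0.161, 0.987, 0.001], [0.987, -0.161, 0.0], [0.0, 0.001, -1.0]]
contact_force: [-0.6, 0.5, 8.1]
grip_width: 0.0244
grip_force: 30.0
```

drive_tool(
  plan=[
    [[0, 0, 0], [0, 0, -3], 0],
    [[0, 0, 0], [0, 0, -6], 0],
    [[0, 0, 0], [0, 0, -8], 0],
    [[0, 0, 0], [0, 0, -8], 0],
    [[0, 0, 0], [0, 0, 0], 0],
  ],
)

```text
t: 5.5
tcp_pos: [0.5657, -0.1863, 0.0356]
orientation: [[0.16, 0.987, 0.002], [0.987, -0.16, -0.001], [-0.0, 0.002, -1.0]]
contact_force: [0.3, -0.3, -0.6]
grip_width: 0.0247
grip_force: 30.0
```

Run:
```python
from plant import bot
from h import *
go(bot,[565.2,-184.7,9],pose(81))
p,d,K,R,t=snap(bot,"wrist","w5");q=snap(bot,"side","s5")[0]
P=cloud(d,K,R,t)
o=np.hstack([p[150:350,180:460],cv2.resize(q[220:300,300:400],(250,200),interpolation=cv2.INTER_CUBIC)])
cv2.imwrite("pics/c5.png",np.clip(o[:,:,::-1]*1.3,0,255).astype(np.uint8))
```

```text
t 5.5 tcp [ 565.7 -186.3   35.6] F [ 0.3 -0.3 -0.6] q [-0.08  0.64  0.45  1.86 -0.4   0.73  0.43]
shift(tool) mm [ 1.5 -0.8 26.6] turn deg [ 0.13  0.01 -0.23]
```

View pics/c5.png

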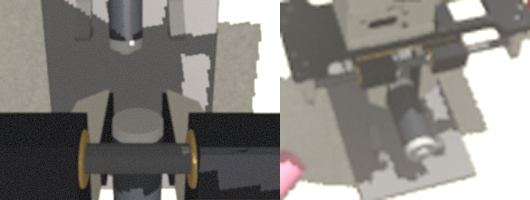

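Run:
```python
from h import *
tcp=np.array([.5654,-.1862,.0355])
a=np.radians(81);n=np.array([-np.cos(a),-np.sin(a)]);w=np.array([-n[1],n[0]])
for f in("w5","s5"):
    p,d,K,R,t=load(f"pics/{f}.npz");P=cloud(d,K,R,t)
    L=(P[...,:2]-tcp[:2])@n;S=(P[...,:2]-tcp[:2])@w
    for l in range(-16,76,4):
        m=(abs(L*1000-l)<2)&(abs(S)<.005)&(P[...,2]<.075)&(P[...,2]>.001)&(d>.1)
        if m.sum()>3:print(f,l,m.sum(),np.percentile(P[m][:,2]*1000,[10,50,90]).round(1))
```

```text
w5 -16 106 [5.4 6.2 6.9]
w5 -12 113 [5.6 6.4 7. ]
w5 -8 104 [5.6 6.1 6.8]
w5 -4 104 [5.5 6.2 7. ]
w5 0 704 [ 6.5 45.9 57. ]
w5 4 212 [ 5.8 56.1 57.8]
w5 8 104 [5.4 6.2 7. ]
w5 12 81 [5.4 6.1 6.9]
w5 20 9 [57.8 58.2 58.6]
w5 24 138 [56.6 57.3 58.1]
w5 28 137 [56.3 57.2 57.9]
w5 32 136 [56.3 57.1 57.8]
w5 36 138 [56.3 57.  57.8]
w5 40 113 [56.  56.9 57.7]
s5 4 7 [55.6 56.6 57.9]
s5 8 8 [55.8 56.7 58.2]
s5 12 8 [39.4 56.8 57.6]
s5 16 9 [55.  56.1 57.4]
s5 20 10 [48.4 56.6 57.7]
s5 24 7 [55.3 57.4 58.1]
s5 28 10 [48.9 56.4 57.4]
s5 32 9 [54.6 56.4 57.5]
s5 36 7 [54.7 56.3 57.7]
s5 40 9 [54.6 55.5 57. ]
s5 44 9 [55.3 56.1 56.7]
s5 48 8 [38.7 55.9 58.6]
s5 52 14 [ 5.6 54.7 57.5]
s5 56 16 [ 5.4 54.7 57.4]
s5 60 20 [ 5.6 53.2 56.1]
s5 64 29 [ 6.5 49.6 55. ]
s5 68 23 [ 5.6 40.9 47.7]
s5 72 10 [3.8 6.2 7.3]
```

Run:
```python
from h import *
c=np.array([.560,-.2173])
a=np.radians(81);n=np.array([-np.cos(a),-np.sin(a)]);w=np.array([-n[1],n[0]])
for f in("w4","w5","top0","side0"):
    p,d,K,R,t=load(f"pics/{f}.npz");P=cloud(d,K,R,t)
    L=((P[...,:2]-c)@n)*1000;S=((P[...,:2]-c)@w)*1000;z=P[...,2]*1000
    for nm,l0 in(("big",0),("slim",-84)):
        for sg in(-1,1):
            m=(z>13)&(z<27)&(abs(L-l0)<26)&(S*sg>17)&(S*sg<36)&(d>.1)
            if m.sum()>10:print(f,nm,sg,m.sum(),"S",np.percentile(S[m],[3,50,97]).round(1),"L",np.percentile(L[m],[2,98]).round(1))
    m=(z>4)&(z<9)&(abs(L+42)<100)&(abs(S)<65)&(d>.1);print(f,"tray S",np.percentile(S[m],[.5,99.5]).round(1),"L",np.percentile(L[m],[.5,99.5]).round(1))
```

```text
w4 big -1 392 S [-31.3 -27.2 -23.4] L [-18.9   9.1]
w4 big 1 387 S [18.5 22.4 26.3] L [-19.1   8.7]
w4 slim -1 758 S [-31.4 -27.3 -23.7] L [-102.4  -66.5]
w4 slim 1 729 S [18.3 22.1 26.1] L [-102.6  -67.1]
w4 tray S [-51.9  46.7] L [-126.4   15.7]
w5 slim -1 992 S [-31.4 -27.3 -23.6] L [-102.3  -66.4]
w5 slim 1 971 S [18.3 22.1 26. ] L [-102.5  -66.8]
w5 tray S [-51.8  46.6] L [-126.6   35.5]
top0 big -1 55 S [-30.7 -26.7 -23.1] L [-16.4  20. ]
top0 big 1 55 S [19.  22.8 27.1] L [-16.5  19.4]
top0 slim -1 57 S [-31.  -26.9 -23.4] L [-100.2  -64.1]
top0 slim 1 57 S [18.8 22.3 26.5] L [-100.4  -64.4]
top0 tray S [-51.7  47.5] L [-124.3   43.8]
side0 big -1 65 S [-31.3 -27.4 -23. ] L [-14.5  20.5]
side0 big 1 61 S [18.8 22.4 26.7] L [-15.7  20.4]
side0 slim -1 51 S [-31.2 -27.  -23.2] L [-98.4 -63.1]
side0 slim 1 51 S [18.6 22.1 26.4] L [-98.  -63.3]
side0 tray S [-52.2  47. ] L [-123.9   44.7]
```

drive_tool(
  plan=[
    [[0, 0, 0], [0, 7, -10], 0],
    [[0, 0, 8], [0, 0, -5], 0],
    [[0, 0, 8], [0, 0, 0], 0],
    [[0, 0, 8], [0, 0, 0], 0],
    [[0, 0, 8], [0, 0, 0], 0],
  ],
)

```text
t: 6.1
tcp_pos: [0.5724, -0.187, 0.0497]
orientation: [[0.663, 0.748, 0.001], [0.748, -0.663, 0.0], [0.0, 0.0, -1.0]]
contact_force: [-0.0, 0.3, -1.3]
grip_width: 0.0247
grip_force: 30.0
```

drive_tool(
  plan=[
    [[0, 0, 8], [0, 0, 0], 0],
    [[0, 0, 8], [0, 0, 0], 0],
    [[0, 0, 8], [0, 0, 0], 0],
    [[0, 0, 8], [0, 0, 0], 0],
    [[0, 0, 8], [0, 0, 0], 0],
  ],
)

```text
t: 6.6
tcp_pos: [0.5724, -0.1869, 0.0497]
orientation: [[0.989, 0.147, 0.0], [0.147, -0.989, 0.0], [0.001, -0.0, -1.0]]
contact_force: [0.4, -0.6, -1.6]
grip_width: 0.0247
grip_force: 30.0
```

drive_tool(
  plan=[
    [[0, 0, 8], [0, 0, 0], 0],
    [[0, 0, 8], [0, 0, 0], 0],
    [[0, 0, 2], [0, 0, 0], 0],
    [[0, 0, 0], [0, 0, 0], 0],
  ],
)

```text
t: 7.0
tcp_pos: [0.5721, -0.1869, 0.0493]
orientation: [[0.987, -0.158, -0.0], [-0.158, -0.987, -0.0], [-0.0, 0.0, -1.0]]
contact_force: [-1.0, 0.8, -0.5]
grip_width: 0.0246
grip_force: 30.0
```

Run:
```python
from plant import bot
from h import *
go(bot,[598.1,-223,35],pose(-9));print(bot.get_state()["grip_width"])
```

```text
t 7.0 tcp [ 572.1 -186.9   49.3] F [-1.   0.8 -0.5] q [-0.34  0.76  0.89  1.86 -0.75  0.9  -0.81]
shift(tool) mm [31.4 31.5 14.3] turn deg [ 0.02  0.01 -0.08]
0.024583360118513475
```

Shift over the cradle, lower, then feel.

drive_tool(
  plan=[
    [[0, 0, 0], [16, 16, 0], 0],
    [[0, 0, 0], [15.5, 15.5, 0], 0],
    [[0, 0, 0], [0, 0, 9], 0],
    [[0, 0, 0], [0, 0, 9], 0],
    [[0, 0, 0], [0, 0, 5], 0],
  ],
)

```text
t: 7.5
tcp_pos: [0.5969, -0.222, 0.0248]
orientation: [[0.987, -0.159, -0.002], [-0.159, -0.987, 0.002], [-0.002, -0.001, -1.0]]
contact_force: [0.6, 0.9, -1.5]
grip_width: 0.0245
grip_force: 30.0
```

drive_tool(
  plan=[
    [[0, 0, 0], [0, 0, 2], 0],
    [[0, 0, 0], [0, 0, 1], 0],
    [[0, 0, 0], [0, 0, 1], 0],
    [[0, 0, 0], [0, 0, 0], 0],
  ],
)

```text
t: 7.9
tcp_pos: [0.5978, -0.223, 0.0224]
orientation: [[0.987, -0.16, 0.0], [-0.16, -0.987, 0.0], [0.0, -0.0, -1.0]]
contact_force: [-0.5, 0.1, -1.2]
grip_width: 0.0246
grip_force: 30.0
```

Run:
```python
from plant import bot
from h import *
go(bot,[598.1,-223,18],pose(-9));print(bot.get_state()["torque"].round(2))
p,d,K,R,t=snap(bot,"side","s6");p2=snap(bot,"top","t6")[0]
f=lambda i,x,y:cv2.resize(np.clip(i[y:y+100,x:x+130,::-1]*1.4,0,255).astype(np.uint8),None,fx=3,fy=3,interpolation=cv2.INTER_CUBIC)
cv2.imwrite("pics/c6.png",np.hstack([f(p,285,215),f(p2,320,165)]))
```

```text
t 7.9 tcp [ 597.8 -223.    22.4] F [-0.5  0.1 -1.2] q [-0.24  0.83  0.84  1.78 -0.78  0.9  -0.78]
shift(tool) mm [ 0.3 -0.1  4.4] turn deg [-0.   -0.01 -0.21]
[0.02 0.12 0.04]
```

View pics/c6.png

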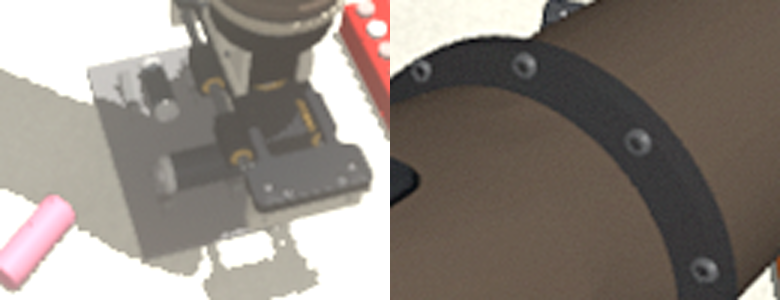

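drive_tool(
  plan=[
    [[0, 0, 0], [0, 0, 1.5], 0],
    [[0, 0, 0], [0, 0, 1], 0],
    [[0, 0, 0], [0, 0, 0], 0],
  ],
)

```text
t: 8.3
tcp_pos: [0.5978, -0.2233, 0.0197]
orientation: [[0.987, -0.16, 0.0], [-0.16, -0.987, -0.0], [0.0, 0.0, -1.0]]
contact_force: [0.9, -0.6, -0.5]
grip_width: 0.0246
grip_force: 30.0
```

drive_tool(
  plan=[
    [[0, 0, 0], [0, 0, 1], 0],
    [[0, 0, 0], [0, 0, 0.5], 0],
    [[0, 0, 0], [0, 0, 0], 0],
  ],
)

```text
t: 8.6
tcp_pos: [0.5979, -0.2237, 0.0186]
orientation: [[0.987, -0.161, 0.001], [-0.161, -0.987, -0.001], [0.001, 0.0, -1.0]]
contact_force: [-0.0, -2.0, 3.9]
grip_width: 0.0245
grip_force: 30.0
```

Run:
```python
from plant import bot
from h import *
go(bot,[598.1,-223,18],pose(-9));print(bot.get_state()["torque"].round(2))
```

```text
t 8.6 tcp [ 597.9 -223.7   18.6] F [-0.  -2.   3.9] q [-0.24  0.84  0.84  1.78 -0.78  0.9  -0.78]
shift(tool) mm [ 0.1 -0.7  0.6] turn deg [ 0.03 -0.04 -0.25]
[-0.26  0.25  0.06]
```

drive_tool(
  plan=[
    [[0, 0, 0], [0, 0, 0], 0.5],
    [[0, 0, 0], [0, 0, 0], 0.5],
    [[0, 0, 0], [0, 0, 0], 0.5],
    [[0, 0, 0], [0, 0, -10], 0.5],
    [[0, 0, 0], [0, 0, -20], 0.5],
  ],
)

```text
t: 9.1
tcp_pos: [0.5968, -0.2226, 0.0477]
orientation: [[0.987, -0.16, -0.003], [-0.16, -0.987, 0.001], [-0.003, -0.001, -1.0]]
contact_force: [0.6, -0.1, -0.1]
grip_width: 0.0457
grip_force: 0.0
```

drive_tool(
  plan=[
    [[0, 0, 0], [0, 0, -15], 0.5],
    [[0, 0, 0], [-15, 0, 0], 0.5],
    [[0, 0, 0], [-15, 0, 0], 0.5],
    [[0, 0, 0], [0, 0, 0], 0.5],
    [[0, 0, 0], [0, 0, 0], 0.5],
  ],
)

```text
t: 9.6
tcp_pos: [0.5688, -0.2183, 0.0639]
orientation: [[0.987, -0.16, 0.001], [-0.16, -0.987, 0.0], [0.001, -0.0, -1.0]]
contact_force: [0.6, 0.6, 0.7]
grip_width: 0.0459
grip_force: 0.0
```

Run:
```python
from plant import bot
from h import *
s=bot.get_state();go(bot,[566.4,-218.7,9],pose(-9));tcp=np.array(s["tcp_pos"])
W=snap(bot,"wrist","w7");Sd=snap(bot,"side","s7")
n=np.array([-.988,.157]);w=np.array([-n[1],n[0]])
for f,(p,d,K,R,t) in(("w",W),("s",Sd)):
    P=cloud(d,K,R,t);L=(P[...,:2]-tcp[:2])@n*1000;S=(P[...,:2]-tcp[:2])@w*1000;z=P[...,2]*1000
    m=(z>31)&(z<44)&(abs(L)<50)&(abs(S)<14)&(d>.1)
    print(f,m.sum(),"L",np.percentile(L[m],[0.5,50,99.5]).round(1),"S",np.percentile(S[m],[1,50,99]).round(1),"z",np.percentile(z[m],[50,90,97]).round(1))
    for l in range(-36,44,8):
        k=m&(abs(L-l)<4)
        if k.sum()>3:print(l,k.sum(),np.percentile(z[k],90).round(1),np.median(S[k]).round(1))
```

```text
t 9.6 tcp [ 568.8 -218.3   63.9] F [0.6 0.6 0.7] q [-0.29  0.75  0.9   1.83 -0.73  0.93 -0.79]
shift(tool) mm [-2.3  0.8 54.9] turn deg [-0.02 -0.06 -0.23]
w 4131 L [-29.5  -1.   34. ] S [-11.7   0.5  12.6] z [38.8 40.6 41. ]
-28 510 40.2 0.5
-20 556 40.6 0.5
-12 540 40.7 0.5
-4 523 40.6 0.5
4 493 40.6 0.5
12 487 40.6 0.5
20 468 40.6 0.5
28 427 40.6 0.5
36 127 40.1 0.5
s 134 L [ 8.  22.8 37.2] S [-6.4  5.4 13.8] z [38.7 41.3 42. ]
12 34 41.2 5.5
20 38 41.5 6.8
28 38 41.6 6.2
36 23 39.4 4.8
```

drive_tool(
  plan=[
    [[0, 0, 0], [-2, 0, 15], 0.5],
    [[0, 0, 0], [0, 0, 15], 0.5],
    [[0, 0, 0], [0, 0, 12], 0.5],
    [[0, 0, 0], [0, 0, 10], 0.5],
    [[0, 0, 0], [0, 0, 0], 0.5],
  ],
)

```text
t: 10.2
tcp_pos: [0.5651, -0.2177, 0.0093]
orientation: [[0.987, -0.161, -0.003], [-0.161, -0.987, 0.001], [-0.003, -0.0, -1.0]]
contact_force: [-0.1, 1.1, 0.5]
grip_width: 0.0458
grip_force: 0.0
```

drive_tool(
  plan=[
    [[0, 0, 0], [0, 0, 0], 0],
    [[0, 0, 0], [0, 0, 0], 0],
    [[0, 0, 0], [0, 0, 0], 0],
    [[0, 0, 0], [0, 0, 0], 0],
    [[0, 0, 0], [0, 0, 0], 0],
  ],
)

```text
t: 10.7
tcp_pos: [0.5664, -0.2192, 0.0119]
orientation: [[0.987, -0.161, 0.001], [-0.161, -0.987, -0.002], [0.001, 0.001, -1.0]]
contact_force: [-1.1, -4.8, 2.2]
grip_width: 0.0254
grip_force: 30.0
```

drive_tool(
  plan=[
    [[0, 0, 0], [0, 0, -5], 0],
    [[0, 0, 0], [-8, 0, 0], 0],
    [[0, 0, 0], [-7.5, 0, 0], 0],
    [[0, 0, 0], [0, 0, 0], 0],
    [[0, 0, 0], [0, 0, 3.5], 0],
  ],
)

```text
t: 11.2
tcp_pos: [0.5508, -0.2154, 0.013]
orientation: [[0.987, -0.161, 0.001], [-0.161, -0.987, 0.0], [0.0, -0.0, -1.0]]
contact_force: [-5.6, -2.0, 19.8]
grip_width: 0.0253
grip_force: 30.0
```

drive_tool(
  plan=[
    [[0, 0, 0], [0, 0, 1.2], 0],
    [[0, 0, 0], [0, 0, 0], 0],
    [[0, 0, 0], [0, 0, 0], 0],
  ],
)

```text
t: 11.5
tcp_pos: [0.551, -0.2168, 0.0119]
orientation: [[0.987, -0.161, 0.001], [-0.161, -0.987, -0.001], [0.001, 0.001, -1.0]]
contact_force: [-2.8, -2.1, 5.3]
grip_width: 0.0252
grip_force: 30.0
```

drive_tool(
  plan=[
    [[0, 0, 0], [0, 0, 0], 0.5],
    [[0, 0, 0], [0, 0, 0], 0.5],
    [[0, 0, 0], [0, 0, 0], 0.5],
    [[0, 0, 0], [5, 0, -1], 0.5],
    [[0, 0, 0], [5, 0, 0], 0.5],
  ],
)

```text
t: 12.0
tcp_pos: [0.5613, -0.2171, 0.0126]
orientation: [[0.987, -0.16, 0.0], [-0.16, -0.987, 0.0], [0.0, -0.0, -1.0]]
contact_force: [0.4, 0.4, 0.4]
grip_width: 0.0459
grip_force: 0.0
```

drive_tool(
  plan=[
    [[0, 0, 0], [0, 0, 0], 0.5],
    [[0, 0, 0], [0, 0, 0], 0],
    [[0, 0, 0], [0, 0, 0], 0],
    [[0, 0, 0], [0, 0, 0], 0],
    [[0, 0, 0], [0, 0, 0], 0],
  ],
)

```text
t: 12.5
tcp_pos: [0.5605, -0.2183, 0.0127]
orientation: [[0.987, -0.161, 0.0], [-0.161, -0.987, -0.001], [0.0, 0.001, -1.0]]
contact_force: [-0.4, -2.9, -0.8]
grip_width: 0.0251
grip_force: 30.0
```

drive_tool(
  plan=[
    [[0, 0, 0], [0, 0, 0], 0],
    [[0, 0, 0], [0, 0, -10], 0],
    [[0, 0, 0], [0, 0, -20], 0],
    [[0, 0, 0], [0, 0, -40], 0],
    [[0, 0, 0], [0, 0, -45], 0],
  ],
)

```text
t: 13.0
tcp_pos: [0.5598, -0.2159, 0.1283]
orientation: [[0.987, -0.16, -0.003], [-0.16, -0.987, 0.002], [-0.003, -0.001, -1.0]]
contact_force: [0.2, -0.2, -0.0]
grip_width: 0.0254
grip_force: 30.0
```

Run:
```python
from plant import bot
from h import *
s=bot.get_state();tcp=np.array(s["tcp_pos"]);print(s["grip_width"])
# pre-logger hover: origin O, X
go(bot,[560,90,150],pose(12))
W=snap(bot,"wrist","w8")
n=np.array([-.988,.157]);w=np.array([-n[1],n[0]])
p,d,K,R,t=W
P=cloud(d,K,R,t);L=(P[...,:2]-tcp[:2])@n*1000;S=(P[...,:2]-tcp[:2])@w*1000;z=(P[...,2]-tcp[2])*1000
m=(z>15)&(z<32)&(abs(L)<60)&(abs(S)<11)&(d>.1)
for l in range(-36,56,4):
    k=m&(abs(L-l)<2)&(abs(S)<5)
    if k.sum()>3:print(l,k.sum(),np.percentile(z[k],[10,50,90]).round(1))
```

```text
0.025353747142857458
t 13.0 tcp [ 559.8 -215.9  128.3] F [ 0.2 -0.2 -0. ] q [-0.34  0.67  0.98  1.8  -0.64  1.03 -0.84]
shift(tool) mm [ -48.9 -302.   -21.2] turn deg [ -0.11   0.15 -21.22]
-24 93 [16.2 22.3 25.9]
-20 364 [17.8 26.3 27.8]
-16 212 [26.3 27.4 28.3]
-12 194 [26.7 27.6 28.4]
-8 186 [26.6 27.5 28.3]
-4 190 [26.6 27.5 28.3]
0 147 [26.8 27.5 28.3]
16 13 [27.7 28.  28.9]
20 158 [26.8 27.7 28.5]
24 152 [26.8 27.6 28.3]
28 150 [26.9 27.7 28.4]
32 147 [26.7 27.6 28.3]
36 85 [26.5 27.5 28.3]
```

Run:
```python
from plant import bot
from h import *
go(bot,[457,134,185],pose(12))
```

```text
t 13.05 tcp [ 562.9 -218.7  135.9] F [ 3.4 -3.2  4.8] q [-0.34  0.66  0.98  1.79 -0.64  1.04 -0.85]
shift(tool) mm [-161.  -331.   -50.4] turn deg [  0.1   -0.36 -21.27]
```

drive_tool(
  plan=[
    [[0, 0, 0], [-18, -37, -6], 0],
    [[0, 0, 0], [-18, -37, -6], 0],
    [[0, 0, 0], [-18, -37, -6], 0],
    [[0, 0, 0], [-18, -37, -6], 0],
    [[0, 0, 0], [-18, -37, -6], 0],
  ],
)

```text
t: 13.55
tcp_pos: [0.5007, -0.018, 0.158]
orientation: [[0.987, -0.16, -0.0], [-0.16, -0.987, 0.002], [-0.001, -0.002, -1.0]]
contact_force: [1.7, 0.5, -0.5]
grip_width: 0.0246
grip_force: 30.0
```

drive_tool(
  plan=[
    [[0, 0, 0], [-18, -37, -6], 0],
    [[0, 0, 0], [-18, -37, -6], 0],
    [[0, 0, 0], [-18, -37, -6], 0],
    [[0, 0, 0], [-17, -35, -2], 0],
    [[0, 0, -7], [0, 0, 0], 0],
  ],
)

```text
t: 14.05
tcp_pos: [0.4526, 0.1422, 0.1771]
orientation: [[1.0, -0.029, -0.003], [-0.029, -1.0, 0.002], [-0.003, -0.002, -1.0]]
contact_force: [0.3, 0.8, -1.1]
grip_width: 0.025
grip_force: 30.0
```

drive_tool(
  plan=[
    [[0, 0, -7], [0, 0, 0], 0],
    [[0, 0, -7.3], [0, 0, 0], 0],
    [[0, 0, 0], [0, 0, 0], 0],
    [[0, 0, 0], [0, 0, 0], 0],
    [[0, 0, 0], [0, 0, 0], 0],
  ],
)

```text
t: 14.55
tcp_pos: [0.4548, 0.1354, 0.1776]
orientation: [[0.979, 0.206, -0.0], [0.206, -0.979, 0.0], [-0.0, -0.0, -1.0]]
contact_force: [0.9, -0.2, -1.9]
grip_width: 0.0254
grip_force: 30.0
```

```bash
cat > log.py <<'E'
from h import *
def logger(P,d,lc=None,yaw=None):
    c2=np.array([.5253,.1485]);z=P[...,2];near=(np.hypot(*(P[...,:2]-c2).transpose(2,0,1))<.115)&(d>.15)
    M=near&(z>.026)&(z<.034);r=cv2.minAreaRect((P[M][:,:2]*1000).astype(np.float32));print("logger",np.round(r[0],1),np.round(r[1],1),round(r[2],2))
    a=np.radians(12.0+180);X=np.array([np.cos(a),np.sin(a)]);Y=np.array([-X[1],X[0]])
    for nme,lo,hi in(("hood",.070,.079),("low",.052,.066)):
        M=near&(z>lo)&(z<hi);xy=np.stack([(P[M][:,:2])@X,(P[M][:,:2])@Y],1)*1000
        if nme=="hood":
            r=cv2.minAreaRect((P[M][:,:2]*1000).astype(np.float32));print(nme,np.round(r[0],1),np.round(r[1],1),round(r[2],2),"z",np.median(z[M])*1000)
            h=np.array(r[0])@np.stack([X,Y],1)
        else:
            xy=xy-h;g=xy[:,0]>60;print("wall rel hood ctr x",np.percentile(xy[g,0],[2,50,98]).round(1) if g.any() else None,"y",np.percentile(xy[g,1],[2,98]).round(1))
E
python3 - <<'E'
from plant import bot
from log import *
go(bot,[457,134,185],pose(12))
for i,n in enumerate(("wrist","top","side")):
    p,d,K,R,t=snap(bot,n,f"{n}9");print(n);logger(cloud(d,K,R,t),d)
go(bot,[457,134,185],pose(12))
cv2.imwrite("pics/w9b.png",cv2.imread("pics/wrist9.png"))
E
```

```text
t 14.55 tcp [454.8 135.4 177.6] F [ 0.9 -0.2 -1.9] q [-1.24  0.4   1.13  2.05 -0.44  0.96 -1.24]
shift(tool) mm [ 1.9  1.8 -7.4] turn deg [-0.02  0.01 -0.11]
wrist
logger [523.6 150.2] [165.7 109.9] 11.89
hood [566.5 159.2] [41.8 44.1] 11.78 z 74.26875068771862
wall rel hood ctr x [60.4 78.9 84.9] y [-19.   18.7]
top
logger [525.5 148.2] [169.3 109.7] 12.15
hood [566.1 157.2] [42.2 44.5] 11.65 z 73.53201233688218
wall rel hood ctr x [60.3 64.3 77.4] y [-17.9  19.8]
side
logger [525.2 147.9] [170.6 111.5] 12.08
hood [566.7 156.2] [43.5 46.8] 10.96 z 74.12241617413152
wall rel hood ctr x [60.2 72.9 85.7] y [-21.2  19.1]
t 14.7 tcp [454.9 135.3 177.4] F [-1.2  1.3 -1.4] q [-1.24  0.4   1.13  2.05 -0.44  0.96 -1.24]
shift(tool) mm [ 1.8  1.7 -7.6] turn deg [ 0.01  0.01 -0.03]
```

View pics/w9b.png

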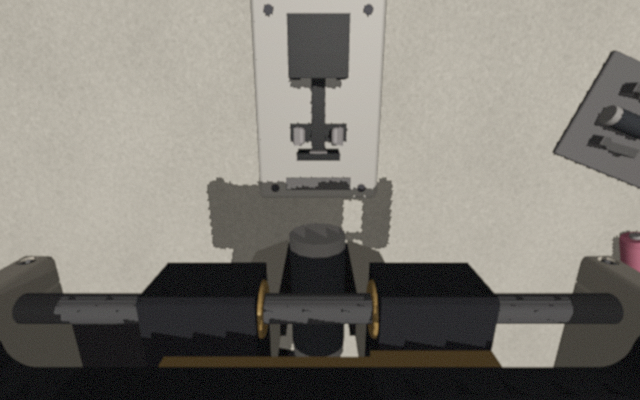

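Run:
```python
from log import *
p,d,K,R,t=load("pics/wrist9.npz");P=cloud(d,K,R,t)
tcp=np.array([.4549,.1354,.1775]);T=pose(11.9);Q=(P-tcp)@T*1000;z=P[...,2]*1000
def st(nm,m):print(nm,m.sum(),"x",np.percentile(Q[m][:,0],[1,50,99]).round(1),"y",np.percentile(Q[m][:,1],[1,50,99]).round(1), "mid", round(np.percentile(Q[m][:,1],[1,99]).mean(),2),"z",np.median(z[m]).round(1))
far=Q[...,0]>30
st("hood",far&(z>71)&(z<78)&(abs(Q[...,1])<40))
st("rail",far&(z>33.5)&(z<40)&(abs(Q[...,1])<9)&(Q[...,0]>78)&(Q[...,0]<88))
st("wall",far&(z>54)&(z<61)&(abs(Q[...,1])<25)&(Q[...,0]<46))
st("clips",far&(z>50)&(z<62)&(abs(Q[...,1])<25)&(Q[...,0]>46)&(Q[...,0]<72))
st("cell",(Q[...,0]>0)&(Q[...,0]<23)&(abs(Q[...,1])<13)&(Q[...,2]<-18)&(Q[...,2]>-29))
st("cellend",(Q[...,0]>10)&(Q[...,0]<26)&(abs(Q[...,1])<14)&(Q[...,2]<-20)&(Q[...,2]>-29))
```

```text
hood 4038 x [ 93.2 114.6 134.6] y [-21.8  -0.4  21.3] mid -0.3 z 74.3
rail 178 x [78.7 83.2 87.6] y [-6.2 -0.3  5.6] mid -0.33 z 36.2
wall 393 x [30.  33.5 45.8] y [-18.1  -0.3  17.4] mid -0.35 z 58.2
clips 268 x [46.1 50.9 56. ] y [-19.5  11.   18.9] mid -0.34 z 59.3
cell 2919 x [ 0.2 12.8 22.5] y [-12.6  -0.5  12. ] mid -0.3 z 203.4
cellend 1689 x [10.1 17.1 22.6] y [-12.6  -0.9  13.1] mid 0.24 z 203.4
```

drive_tool(
  plan=[
    [[0, 0, 0], [28, 0, 30], 0],
    [[0, 0, 0], [28.6, 0, 30], 0],
    [[0, -8.5, 0], [0, 0, 0], 0],
    [[0, -8.5, 0], [0, 0, 0], 0],
    [[0, -8.5, 0], [0, 0, 0], 0],
  ],
)

```text
t: 15.2
tcp_pos: [0.5108, 0.1473, 0.1177]
orientation: [[0.88, 0.208, -0.426], [0.187, -0.978, -0.091], [-0.436, 0.001, -0.9]]
contact_force: [1.0, 0.6, -1.4]
grip_width: 0.0252
grip_force: 30.0
```

drive_tool(
  plan=[
    [[0, -8.5, 0], [0, 0, 0], 0],
    [[0, -1, 0], [0, 0, 0], 0],
    [[0, 0, 0], [0, 0, 0], 0],
    [[0, 0, 0], [0, 0, 0], 0],
  ],
)

```text
t: 15.6
tcp_pos: [0.5103, 0.1469, 0.118]
orientation: [[0.803, 0.208, -0.558], [0.171, -0.978, -0.119], [-0.571, 0.0, -0.821]]
contact_force: [-0.0, -0.3, -0.6]
grip_width: 0.0251
grip_force: 30.0
```

```bash
cat > bay.py <<'E'
from h import *
YAW=11.9;X=np.array([-np.cos(np.radians(YAW)),-np.sin(np.radians(YAW))])   # logger +x
O=np.array([454.9,135.4])-66.9*X                                      # insert origin
def tcp_of(u0,h0,th,gx=10.,gd=14.5):
    r=np.radians(th);c,s=np.cos(r),np.sin(r)
    u=u0-gx*c+gd*s;h=h0-gx*s-gd*c
    return np.append(O+u*X,h)
def now(bot,gx=10.,gd=14.5):
    s=bot.get_state();p=np.array(s["tcp_pos"])*1000;T=np.array(s["orientation"])
    th=np.degrees(np.arcsin(-T[2,0]));r=np.radians(th);c,si=np.cos(r),np.sin(r)
    u=(p[:2]-O)@X;u0=u+gx*c-gd*si;h0=p[2]+gx*si+gd*c
    F=np.array(s["contact_force"])
    print("t",round(s["t"],2),"tcp u %.1f h %.1f"%(u,p[2]),"lat %.1f"%((p[:2]-O)@np.array([-X[1],X[0]])),"tilt %.1f"%th,"yaw %.1f"%np.degrees(np.arctan2(T[1,0],T[0,0])),
     "cell u0 %.1f h0 %.1f lead %.1f nub %.1f"%(u0,h0,u0-32*c-13*abs(si),u0+35*c+5*si),"F u %.1f lat %.1f z %.1f"%(F[:2]@X,F[:2]@np.array([-X[1],X[0]]),F[2]),"grip",round(s["grip_width"]*1000,1),"q",np.round(s["joint_pos"],2))
    return s
def to(bot,u0,h0,th,k=1,**a):
    s=bot.get_state();C=np.array(s["orientation"]);T=pose(YAW,th)
    w=tcp_of(u0,h0,th,**a)-np.array(s["tcp_pos"])*1000
    print("->",(u0,h0,th),"shift old axes",(C.T@w).round(1),"new axes",(T.T@w).round(1),"turn",Ro.from_matrix(C.T@T).as_rotvec(degrees=True).round(1))
E
python3 - <<'E'
from plant import bot
from bay import *
now(bot);to(bot,10.2,110,35);to(bot,10.2,77,35)
E
```

```text
t 15.6 tcp u 10.3 h 118.0 lat 0.2 tilt 34.8 yaw 12.0 cell u0 10.3 h0 135.6 lead -23.4 nub 41.9 F u 0.1 lat 0.3 z -0.6 grip 25.1 q [-0.77  0.92  0.84  1.46 -0.5   1.66 -1.2 ]
-> (10.2, 110, 35) shift old axes [14.6 -0.2 21. ] new axes [14.7 -0.2 20.9] turn [ 0.1 -0.2  0.1]
-> (10.2, 77, 35) shift old axes [33.5 -0.2 48.1] new axes [33.6 -0.2 48. ] turn [ 0.1 -0.2  0.1]
```

drive_tool(
  plan=[
    [[0, 0, 0], [10, 0, 14], 0],
    [[0, 0, 0], [10, 0, 14], 0],
    [[0, 0, 0], [8, 0, 12], 0],
    [[0, 0, 0], [5.5, 0, 8], 0],
    [[0, 0, 0], [0, 0, 0], 0],
  ],
)

```text
t: 16.1
tcp_pos: [0.5098, 0.1474, 0.0577]
orientation: [[0.8, 0.209, -0.562], [0.171, -0.978, -0.12], [-0.574, 0.0, -0.819]]
contact_force: [-0.2, 0.5, -0.5]
grip_width: 0.0256
grip_force: 30.0
```

Run:
```python
from plant import bot
from bay import *
s=now(bot)
p,d,K,R,t=snap(bot,"wrist","w10");P=cloud(d,K,R,t)
L=(P[...,:2]*1000-O);u=L@X;v=L@np.array([-X[1],X[0]]);z=P[...,2]*1000
m=(z>70)&(z<79)&(u<-10)&(u>-80)&(abs(v)<35)&(d>.1)
print("hood",m.sum(),np.percentile(u[m],[1,50,99]).round(1),"v",np.percentile(v[m],[1,50,99]).round(1),"z",np.median(z[m]).round(1))
m=(abs(v)<8)&(d>.1)&(d<.25)&(u>-30)&(u<20)&(z>60)&(z<110)
print("cell u-z",[(k,np.percentile(z[m&(abs(u-k)<1)],90).round(1)) for k in range(-28,4,2) if (m&(abs(u-k)<1)).sum()>5])
go(bot,[0,0,0],pose(12))
print("B->mid");to(bot,6.6,73,31.5);print("B->C");to(bot,3,69,28)
cv2.imwrite("pics/w10b.png",cv2.imread("pics/w10.png")[:300])
```

```text
t 16.1 tcp u 10.7 h 57.7 lat -0.4 tilt 35.1 yaw 12.1 cell u0 10.5 h0 75.4 lead -23.1 nub 42.1 F u 0.1 lat -0.5 z -0.5 grip 25.6 q [-0.76  0.99  0.81  1.48 -0.53  1.57 -1.18]
hood 11231 [-68.6 -50.8 -10.8] v [-22.   -0.5  21.2] z 74.1
cell u-z [(-28, np.float64(74.5)), (-26, np.float64(74.5)), (-20, np.float64(72.2)), (-18, np.float64(72.7)), (-16, np.float64(74.1)), (-14, np.float64(75.3)), (-12, np.float64(76.6)), (-10, np.float64(78.1)), (-8, np.float64(79.4)), (-6, np.float64(80.9)), (-4, np.float64(81.2)), (-2, np.float64(80.5))]
t 16.15 tcp [510.  147.2  58.5] F [-0.4 -0.1 -0.2] q [-0.76  0.99  0.81  1.48 -0.53  1.58 -1.18]
shift(tool) mm [-400.    37.2  351.9] turn deg [ 0.04 35.03  0.07]
B->mid
-> (6.6, 73, 31.5) shift old axes [ 5.8  0.2 -0.3] new axes [5.8 0.1 0.1] turn [0.1 3.5 0.1]
B->C
-> (3, 69, 28) shift old axes [11.8  0.2  0.3] new axes [11.7  0.1  1.7] turn [0.1 7.  0.1]
```

View pics/w10b.png

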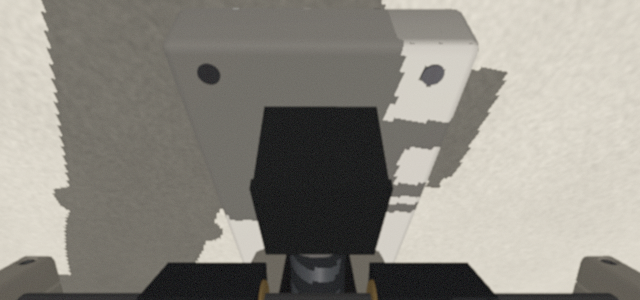

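drive_tool(
  plan=[
    [[0, 1.8, 0], [3, 0, 0], 0],
    [[0, 1.7, 0], [3, 0, 0.3], 0],
    [[0, 0, 0], [0, 0, 0], 0],
  ],
)

```text
t: 16.45
tcp_pos: [0.515, 0.1481, 0.0561]
orientation: [[0.835, 0.209, -0.51], [0.178, -0.978, -0.109], [-0.521, -0.0, -0.853]]
contact_force: [0.1, 0.4, 0.1]
grip_width: 0.0253
grip_force: 30.0
```

drive_tool(
  plan=[
    [[0, 1.8, 0], [3, 0, 0.7], 0],
    [[0, 1.7, 0], [3, 0, 0.7], 0],
    [[0, 0, 0], [0, 0, 0], 0],
    [[0, 0, 0], [0, 0, 0], 0],
  ],
)

```text
t: 16.85
tcp_pos: [0.519, 0.149, 0.0515]
orientation: [[0.863, 0.209, -0.46], [0.184, -0.978, -0.098], [-0.471, -0.0, -0.882]]
contact_force: [-1.3, -1.3, 0.6]
grip_width: 0.0252
grip_force: 30.0
```

Run:
```python
from plant import bot
from bay import *
s=now(bot);to(bot,0,64.5,23);to(bot,-.5,63.8,22)
```

```text
t 16.85 tcp u 1.4 h 51.5 lat -0.1 tilt 28.1 yaw 12.1 cell u0 3.4 h0 69.0 lead -30.9 nub 36.6 F u 1.5 lat 1.0 z 0.6 grip 25.2 q [-0.8   0.94  0.83  1.57 -0.56  1.44 -1.17]
-> (0, 64.5, 23) shift old axes [6.4 0.1 1.5] new axes [6.2 0.1 2. ] turn [0.1 5.1 0.1]
-> (-0.5, 63.8, 22) shift old axes [7.4 0.1 1.7] new axes [7.2 0.1 2.4] turn [0.1 6.1 0.1]
```

drive_tool(
  plan=[
    [[0, 2, 0], [2.4, 0, 0.8], 0],
    [[0, 2, 0], [2.4, 0, 0.8], 0],
    [[0, 2, 0], [2.4, 0, 0.6], 0],
    [[0, 0, 0], [0, 0, 0], 0],
  ],
)

```text
t: 17.25
tcp_pos: [0.5229, 0.1498, 0.0466]
orientation: [[0.906, 0.208, -0.369], [0.193, -0.978, -0.078], [-0.377, -0.001, -0.926]]
contact_force: [-5.5, -1.7, 3.0]
grip_width: 0.0249
grip_force: 31.6
```

Run:
```python
from plant import bot
from bay import *
s=now(bot);to(bot,-4.5,60.5,20)
```

```text
t 17.25 tcp u -2.6 h 46.6 lat -0.1 tilt 22.2 yaw 12.0 cell u0 1.2 h0 63.8 lead -33.3 nub 35.5 F u 5.8 lat 0.5 z 3.0 grip 24.9 q [-0.83  0.89  0.84  1.65 -0.59  1.31 -1.15]
-> (-4.5, 60.5, 20) shift old axes [7.1 0.1 0.5] new axes [7.1 0.1 0.8] turn [0.  2.2 0.1]
```

drive_tool(
  plan=[
    [[0, 1, 0], [2, 0, 0.3], 0],
    [[0, 1.1, 0], [2, 0, 0.3], 0],
    [[0, 0, 0], [0, 0, 0], 0],
  ],
)

```text
t: 17.55
tcp_pos: [0.5241, 0.1501, 0.0454]
orientation: [[0.917, 0.207, -0.341], [0.195, -0.978, -0.071], [-0.348, -0.002, -0.937]]
contact_force: [-15.0, -2.6, 17.5]
grip_width: 0.0252
grip_force: 38.1
```

Run:
```python
from plant import bot
from bay import *
s=now(bot);to(bot,-4.5,60.5,20)
```

```text
t 17.55 tcp u -3.8 h 45.4 lat -0.1 tilt 20.4 yaw 12.0 cell u0 0.5 h0 62.5 lead -34.0 nub 35.1 F u 15.2 lat -0.5 z 17.5 grip 25.2 q [-0.84  0.88  0.85  1.68 -0.6   1.28 -1.14]
-> (-4.5, 60.5, 20) shift old axes [5.5 0.1 0. ] new axes [5.5 0.1 0.1] turn [-0.1  0.4  0.1]
```

drive_tool(
  plan=[
    [[0, 0, 0], [-2, 0, 0], 0],
    [[0, 0, 0], [-1, 0, 0], 0],
    [[0, 0, 0], [0, 0, 0], 0],
  ],
)

```text
t: 17.85
tcp_pos: [0.5237, 0.1499, 0.0453]
orientation: [[0.918, 0.208, -0.337], [0.196, -0.978, -0.071], [-0.344, -0.0, -0.939]]
contact_force: [-5.6, -1.4, 5.0]
grip_width: 0.0253
grip_force: 31.9
```

Run:
```python
from plant import bot
from bay import *
s=now(bot);to(bot,2.7,60.5,20.3)
```

```text
t 17.85 tcp u -3.4 h 45.3 lat -0.0 tilt 20.1 yaw 12.0 cell u0 1.0 h0 62.4 lead -33.5 nub 35.6 F u 5.8 lat 0.2 z 5.0 grip 25.3 q [-0.84  0.87  0.85  1.68 -0.6   1.27 -1.14]
-> (2.7, 60.5, 20.3) shift old axes [-1.   0.   2.4] new axes [-1.   0.   2.4] turn [ 0.  -0.2  0.1]
```

drive_tool(
  plan=[
    [[0, 0, 0], [-1.5, 0, 0.5], 0],
    [[0, 0, 0], [0, 0, 0.7], 0],
    [[0, 0, 0], [0, 0, 0], 0],
  ],
)

```text
t: 18.15
tcp_pos: [0.5231, 0.1499, 0.0442]
orientation: [[0.919, 0.209, -0.334], [0.196, -0.978, -0.071], [-0.342, 0.0, -0.94]]
contact_force: [-4.3, -1.3, 1.4]
grip_width: 0.0254
grip_force: 30.4
```

Run:
```python
from plant import bot
from bay import *
s=now(bot);to(bot,2.7,60.5,20.3)
P=snap(bot,"side","s11")[0]
o=cv2.resize(P[120:205,230:330],None,fx=6,fy=6,interpolation=cv2.INTER_CUBIC);cv2.imwrite("pics/c11.png",np.clip(o[:,:,::-1]*1.5,0,255).astype(np.uint8))
```

```text
t 18.15 tcp u -2.9 h 44.2 lat -0.1 tilt 20.0 yaw 12.1 cell u0 1.6 h0 61.3 lead -32.9 nub 36.2 F u 4.5 lat 0.4 z 1.4 grip 25.4 q [-0.84  0.87  0.85  1.69 -0.6   1.26 -1.14]
-> (2.7, 60.5, 20.3) shift old axes [-0.9  0.1  1.2] new axes [-0.8  0.1  1.2] turn [ 0.1 -0.3  0.1]
```

View pics/c11.png

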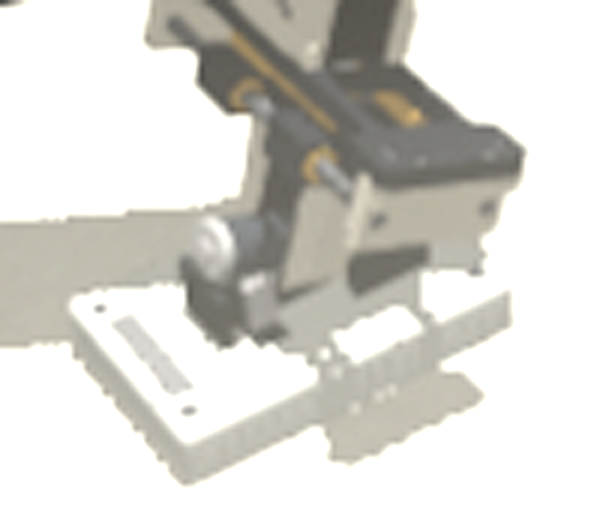

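drive_tool(
  plan=[
    [[0, 0, 0], [-0.6, 0, 0.7], 0],
    [[0, 0, 0], [-0.4, 0, 0.6], 0],
    [[0, 0, 0], [0, 0, 0], 0],
  ],
)

```text
t: 18.5
tcp_pos: [0.5224, 0.1498, 0.0435]
orientation: [[0.92, 0.209, -0.332], [0.197, -0.978, -0.071], [-0.34, 0.0, -0.94]]
contact_force: [-1.5, 0.2, -0.3]
grip_width: 0.0256
grip_force: 30.0
```

Run:
```python
from plant import bot
from bay import *
s=now(bot);print(s["torque"].round(2))
```

```text
t 18.5 tcp u -2.2 h 43.5 lat -0.2 tilt 19.9 yaw 12.1 cell u0 2.3 h0 60.5 lead -32.2 nub 36.9 F u 1.4 lat -0.5 z -0.3 grip 25.6 q [-0.84  0.87  0.85  1.69 -0.6   1.26 -1.13]
[-0.11  0.11  0.  ]
```

drive_tool(
  plan=[
    [[0, 0, 0], [0, 0, 0.6], 0],
    [[0, 0, 0], [0.2, 0, 0.6], 0],
    [[0, 0, 0], [0, 0, 0], 0],
  ],
)

```text
t: 18.8
tcp_pos: [0.5223, 0.1498, 0.0425]
orientation: [[0.92, 0.209, -0.332], [0.197, -0.978, -0.071], [-0.34, -0.0, -0.941]]
contact_force: [-1.0, 0.6, 3.4]
grip_width: 0.0251
grip_force: 30.0
```

Run:
```python
from plant import bot
from bay import *
s=now(bot);print(s["torque"].round(2))
```

```text
t 18.8 tcp u -2.1 h 42.5 lat -0.1 tilt 19.9 yaw 12.1 cell u0 2.4 h0 59.5 lead -32.1 nub 37.0 F u 0.9 lat -0.8 z 3.4 grip 25.1 q [-0.84  0.87  0.84  1.69 -0.6   1.26 -1.13]
[-0.07  0.15  0.01]
```

drive_tool(
  plan=[
    [[0, 0, 0], [0, 0, 0], 0.35],
    [[0, 0, 0], [0, 0, 0], 0.45],
    [[0, 0, 0], [0, 0, 0], 0.45],
    [[0, 0, 0], [0, 0, 0], 0.45],
    [[0, 0, 0], [0, 0, -8], 0.45],
  ],
)

```text
t: 19.3
tcp_pos: [0.5239, 0.1502, 0.0494]
orientation: [[0.919, 0.209, -0.334], [0.196, -0.978, -0.071], [-0.342, -0.0, -0.94]]
contact_force: [0.2, -0.6, -0.2]
grip_width: 0.0415
grip_force: 0.0
```

drive_tool(
  plan=[
    [[0, 0, 0], [0, 0, -20], 0.45],
    [[0, 0, 0], [0, 0, -30], 0.45],
    [[0, 7, 0], [0, 0, 0], 0.45],
    [[0, 7, 0], [0, 0, 0], 0.45],
    [[0, 6, 0], [0, 0, 0], 0.45],
  ],
)

```text
t: 19.8
tcp_pos: [0.542, 0.1534, 0.0979]
orientation: [[0.978, 0.208, 0.008], [0.208, -0.978, 0.001], [0.008, 0.0, -1.0]]
contact_force: [0.8, 0.6, -0.7]
grip_width: 0.0415
grip_force: 0.0
```

drive_tool(
  plan=[
    [[0, 0, 0], [-16, 0, 0], 0.45],
    [[0, 0, 0], [0, 0, 0], 0.45],
    [[0, 0, 0], [0, 0, 0], 0.45],
  ],
)

```text
t: 20.1
tcp_pos: [0.5263, 0.1509, 0.0974]
orientation: [[0.978, 0.209, 0.002], [0.209, -0.978, 0.001], [0.003, -0.001, -1.0]]
contact_force: [0.7, 0.6, 0.3]
grip_width: 0.0413
grip_force: 0.0
```

Run:
```python
from plant import bot
from bay import *
s=now(bot)
p,d,K,R,t=snap(bot,"wrist","w12");P=cloud(d,K,R,t)
def prof(P,d):
    L=(P[...,:2]*1000-O);u=L@X;v=L@np.array([-X[1],X[0]]);z=P[...,2]*1000
    for k in range(-40,46,5):
        m=(abs(v)<14)&(d>.1)&(abs(u-k)<1.5)&(z>30)&(z<90)
        if m.sum()>8:
            q=m&(z>np.percentile(z[m],97)-1.5);print(k,m.sum(),"top",np.percentile(z[m],97).round(1),"v at top",np.median(v[q]).round(1))
prof(P,d)
q,d2,K2,R2,t2=snap(bot,"side","s12");print("side");prof(cloud(d2,K2,R2,t2),d2)
a=np.clip(p[:,:,::-1]*1.5,0,255).astype(np.uint8)[100:400,120:520]
b=cv2.resize(q[120:205,230:330],(353,300),interpolation=cv2.INTER_CUBIC)[:,:,::-1]
cv2.imwrite("pics/c12.png",np.hstack([a,np.clip(b*1.2,0,255).astype(np.uint8)]))
```

```text
t 20.1 tcp u -6.1 h 97.4 lat -0.5 tilt -0.2 yaw 12.1 cell u0 3.9 h0 111.9 lead -28.1 nub 38.9 F u -0.8 lat -0.4 z 0.3 grip 41.3 q [-1.01  0.61  0.94  1.96 -0.64  0.89 -1.09]
-40 274 top 75.3 v at top -1.1
-35 254 top 75.6 v at top -0.8
-30 247 top 75.2 v at top 0.1
-25 42 top 74.8 v at top -1.3
-20 198 top 66.1 v at top -1.0
-15 218 top 68.4 v at top -1.0
-10 223 top 70.5 v at top -1.0
-5 224 top 72.1 v at top -0.4
0 222 top 74.2 v at top -0.4
5 223 top 76.0 v at top -0.3
10 233 top 78.2 v at top -0.0
15 248 top 79.9 v at top 0.3
20 231 top 82.0 v at top 0.3
25 60 top 79.7 v at top 5.9
side
-30 16 top 76.0 v at top 5.2
-25 20 top 75.0 v at top 6.4
-20 14 top 65.4 v at top 2.8
-15 12 top 67.1 v at top -0.6
-10 16 top 68.3 v at top 3.2
-5 18 top 72.6 v at top 2.4
0 15 top 74.2 v at top 1.2
5 11 top 74.0 v at top 1.9
10 9 top 78.0 v at top 3.0
15 9 top 79.3 v at top -0.4
20 14 top 81.3 v at top -0.2
25 16 top 82.0 v at top 1.7
30 14 top 84.5 v at top 6.1
35 17 top 77.5 v at top 4.0
40 18 top 65.4 v at top 7.9
```

View pics/c12.png

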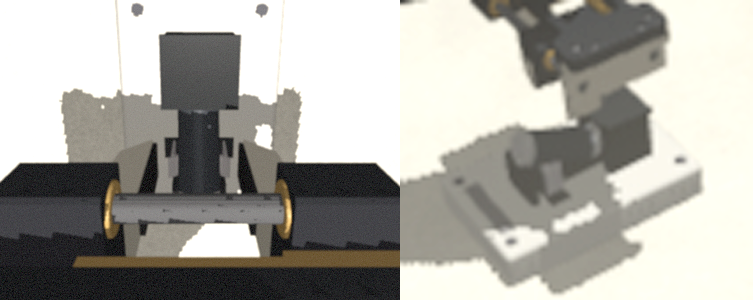

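drive_tool(
  plan=[
    [[0, 0, 0], [-2, 0, 15], 0.45],
    [[0, 0, 0], [0, 0, 15], 0.45],
    [[0, 0, 0], [0, 0, 12], 0.45],
    [[0, 0, 0], [0, 0, 9], 0.45],
    [[0, 0, 0], [0, 0, 2], 0.45],
  ],
)

```text
t: 20.7
tcp_pos: [0.5231, 0.1497, 0.0423]
orientation: [[0.978, 0.209, -0.0], [0.209, -0.978, -0.001], [-0.0, 0.001, -1.0]]
contact_force: [0.0, 0.1, 1.3]
grip_width: 0.0412
grip_force: 0.0
```

drive_tool(
  plan=[
    [[0, 0, 0], [0, 0, 0], 0.45],
    [[0, 0, 0], [0, 0, 0], 0],
    [[0, 0, 0], [0, 0, 0], 0],
    [[0, 0, 0], [0, 0, 0], 0],
    [[0, 0, 0], [0, 0, 0], 0],
  ],
)

```text
t: 21.2
tcp_pos: [0.524, 0.1501, 0.0442]
orientation: [[0.978, 0.209, 0.002], [0.209, -0.978, 0.001], [0.003, -0.0, -1.0]]
contact_force: [-0.0, -0.5, 1.5]
grip_width: 0.0248
grip_force: 30.0
```

Run:
```python
from plant import bot
from bay import *
s=now(bot);print(s["torque"].round(2))
```

```text
t 21.2 tcp u -3.8 h 44.2 lat -0.2 tilt -0.1 yaw 12.1 cell u0 6.3 h0 58.6 lead -25.8 nub 41.3 F u 0.2 lat 0.5 z 1.5 grip 24.8 q [-0.96  0.68  0.86  2.01 -0.73  0.79 -1.02]
[-0.14  0.22 -0.07]
```

drive_tool(
  plan=[
    [[0, 0, 0], [1, 0, -0.8], 0],
    [[0, 0, 0], [1.5, 0, 0], 0],
    [[0, 0, 0], [1.5, 0, 0], 0],
    [[0, 0, 0], [0, 0, 0], 0],
  ],
)

```text
t: 21.6
tcp_pos: [0.5271, 0.1508, 0.0443]
orientation: [[0.978, 0.209, 0.0], [0.209, -0.978, 0.0], [0.0, -0.0, -1.0]]
contact_force: [-3.7, -0.8, -0.4]
grip_width: 0.0253
grip_force: 30.0
```

Run:
```python
from plant import bot
from bay import *
s=now(bot);print(s["torque"].round(2))
```

```text
t 21.6 tcp u -6.9 h 44.3 lat -0.2 tilt -0.0 yaw 12.1 cell u0 3.1 h0 58.8 lead -28.9 nub 38.1 F u 3.8 lat 0.0 z -0.4 grip 25.3 q [-0.95  0.68  0.86  2.   -0.73  0.8  -1.03]
[-0.25  0.95 -0.05]
```

drive_tool(
  plan=[
    [[0, 0, 0], [1.5, 0, 0], 0],
    [[0, 0, 0], [1.5, 0, 0], 0],
    [[0, 0, 0], [1.5, 0, 0], 0],
    [[0, 0, 0], [0, 0, 0], 0],
  ],
)

```text
t: 22.0
tcp_pos: [0.5307, 0.1516, 0.0442]
orientation: [[0.978, 0.209, -0.001], [0.209, -0.978, 0.0], [-0.001, -0.0, -1.0]]
contact_force: [-7.6, -1.2, 1.2]
grip_width: 0.0251
grip_force: 30.0
```

Run:
```python
from plant import bot
from bay import *
s=now(bot);print(s["torque"].round(2))
# hidden slope of the cell seen by wrist/side
for n in("wrist","side"):
    p,d,K,R,t=snap(bot,n,n+"13");P=cloud(d,K,R,t)
    L=(P[...,:2]*1000-O);u=L@X;v=L@np.array([-X[1],X[0]]);z=P[...,2]*1000
    print(n,[(k,float(np.percentile(z[m],95).round(1))) for k in range(-25,40,5) for m in [(abs(v)<8)&(d>.1)&(abs(u-k)<1.5)&(z>30)&(z<90)] if m.sum()>5])
```

```text
t 22.0 tcp u -10.6 h 44.2 lat -0.2 tilt 0.1 yaw 12.1 cell u0 -0.7 h0 58.7 lead -32.7 nub 34.4 F u 7.7 lat -0.4 z 1.2 grip 25.1 q [-0.95  0.69  0.86  1.99 -0.73  0.81 -1.03]
[-0.38  1.64 -0.01]
wrist [(-25, 74.4), (-20, 68.9), (-15, 70.6), (-10, 72.0), (5, 78.5), (10, 80.4), (15, 82.0)]
side [(-5, 75.0), (0, 74.3), (20, 82.6), (25, 81.6), (30, 76.3)]
```

```bash
cat >> bay.py <<'E'
def swing(bot,th,comp,th0=20.5,g=-8.2,d=13.3,e=.5,lift=.4):
    r=np.radians(th);c,s=np.cos(r),np.sin(r);tau=th-th0;ta=np.radians(tau)
    u0=-30-comp+32*c+13*s;h0=36+lift+32*s+13*c
    tu=u0+g*c+d*np.sin(ta)-e;th_=h0+g*s-d*np.cos(ta)
    st=bot.get_state();C=np.array(st["orientation"]);T=pose(YAW,tau)
    lat=(np.array(st["tcp_pos"])[:2]*1000-O)@np.array([-X[1],X[0]])
    w=np.append(O+tu*X+lat*np.array([-X[1],X[0]]),th_)-np.array(st["tcp_pos"])*1000
    print("swing",th,"tcp u %.1f h %.1f tool %.1f"%(tu,th_,tau),"shift old",(C.T@w).round(2),"turn",Ro.from_matrix(C.T@T).as_rotvec(degrees=True).round(1),"nub %.1f"%(u0+35*c+5*s))
E
python3 - <<'E'
from plant import bot
from bay import *
s=now(bot)
for a in((20.5,9.3),(17,9.3),(13,9.2),(9,9),(5,8.5),(2,7.5),(0,6)):swing(bot,*a)
E
```

```text
t 22.1 tcp u -10.5 h 44.2 lat -0.2 tilt 0.1 yaw 12.1 cell u0 -0.5 h0 58.7 lead -32.5 nub 34.5 F u 7.1 lat -0.0 z 0.9 grip 25.0 q [-0.95  0.69  0.86  1.99 -0.73  0.81 -1.03]
swing 20.5 tcp u -13.0 h 43.6 tool 0.0 shift old [2.44 0.01 0.56] turn [-0.   0.1  0.2] nub 29.8
swing 17 tcp u -14.1 h 42.5 tool -3.5 shift old [3.53 0.01 1.66] turn [-0.   3.6  0.2] nub 30.0
swing 13 tcp u -15.3 h 41.2 tool -7.5 shift old [4.81 0.01 2.93] turn [-0.   7.6  0.2] nub 30.1
swing 9 tcp u -16.6 h 39.9 tool -11.5 shift old [6.1  0.02 4.24] turn [-0.  11.6  0.2] nub 30.0
swing 5 tcp u -17.7 h 38.6 tool -15.5 shift old [7.2  0.02 5.56] turn [-0.  15.6  0.2] nub 29.8
swing 2 tcp u -18.0 h 37.6 tool -18.5 shift old [7.47 0.02 6.56] turn [-0.  18.6  0.2] nub 30.1
swing 0 tcp u -17.4 h 36.9 tool -20.5 shift old [6.85 0.02 7.22] turn [-0.  20.6  0.2] nub 31.0
```

drive_tool(
  plan=[
    [[0, 0, 0], [-3, 0, 0], 0],
    [[0, 0, 0], [-3, 0, 0.4], 0],
    [[0, 0, 0], [-1, 0, 0.4], 0],
    [[0, 0, 0], [0, 0, 0], 0],
    [[0, 0, 0], [0, 0, 0], 0.3],
  ],
)

```text
t: 22.6
tcp_pos: [0.526, 0.1505, 0.044]
orientation: [[0.978, 0.209, 0.003], [0.209, -0.978, 0.001], [0.003, 0.0, -1.0]]
contact_force: [-0.1, -0.7, -0.3]
grip_width: 0.027
grip_force: 0.0
```

drive_tool(
  plan=[
    [[0, 0, 0], [0, 0, 0], 0.4],
    [[0, 0, 0], [-1.5, 0, -0.5], 0.4],
    [[0, 0, 0], [-1.3, 0, -0.5], 0.4],
    [[0, 0, 0], [0, 0, 0], 0.4],
    [[0, 0, 0], [0, 0, 0], 0],
  ],
)

```text
t: 23.1
tcp_pos: [0.5225, 0.1498, 0.0449]
orientation: [[0.978, 0.209, 0.002], [0.209, -0.978, 0.0], [0.002, -0.0, -1.0]]
contact_force: [-0.1, 0.7, 0.8]
grip_width: 0.0324
grip_force: 0.0
```

drive_tool(
  plan=[
    [[0, 0, 0], [0, 0, 0], 0],
    [[0, 0, 0], [0, 0, 0], 0],
    [[0, 0, 0], [0, 0, 0], 0],
  ],
)

```text
t: 23.4
tcp_pos: [0.5224, 0.1497, 0.0447]
orientation: [[0.978, 0.209, 0.002], [0.209, -0.978, 0.0], [0.002, 0.0, -1.0]]
contact_force: [0.1, -0.5, 0.3]
grip_width: 0.0254
grip_force: 30.0
```

Run:
```python
from plant import bot
from bay import *
s=now(bot)
for n in("wrist",):
    p,d,K,R,t=snap(bot,n,n+"14");P=cloud(d,K,R,t)
    L=(P[...,:2]*1000-O);u=L@X;v=L@np.array([-X[1],X[0]]);z=P[...,2]*1000
    q=[(k,float(np.percentile(z[m],90).round(1))) for k in range(-22,34,4) for m in [(abs(v)<6)&(d>.1)&(abs(u-k)<1.5)&(z>50)&(z<90)] if m.sum()>15];print(q)
```

```text
t 23.4 tcp u -2.1 h 44.7 lat -0.1 tilt -0.1 yaw 12.1 cell u0 7.9 h0 59.2 lead -24.1 nub 42.9 F u -0.0 lat 0.5 z 0.3 grip 25.4 q [-0.96  0.68  0.86  2.01 -0.73  0.79 -1.02]
[(-22, 65.4), (-18, 66.6), (-14, 68.1), (-10, 69.7), (-6, 71.4), (-2, 72.6), (14, 79.4), (18, 81.0), (22, 82.4), (26, 82.1)]
```

drive_tool(
  plan=[
    [[0, 0, 0], [1.5, 0, -0.8], 0],
    [[0, 0, 0], [2, 0, 0], 0],
    [[0, 0, 0], [2, 0, 0], 0],
    [[0, 0, 0], [1.5, 0, 0], 0],
    [[0, 0, 0], [0, 0, 0], 0],
  ],
)

```text
t: 23.95
tcp_pos: [0.528, 0.151, 0.0451]
orientation: [[0.978, 0.209, -0.001], [0.209, -0.978, 0.0], [-0.001, -0.0, -1.0]]
contact_force: [-5.2, -1.6, -0.7]
grip_width: 0.0254
grip_force: 30.0
```

Run:
```python
from plant import bot
from bay import *
now(bot)
```

```text
t 23.95 tcp u -7.9 h 45.1 lat -0.2 tilt 0.1 yaw 12.1 cell u0 2.1 h0 59.6 lead -29.9 nub 37.1 F u 5.4 lat 0.5 z -0.7 grip 25.4 q [-0.95  0.68  0.86  1.99 -0.73  0.81 -1.03]
```

Run:
```python
from plant import bot
from bay import *
now(bot)
for a in((21,9.2),(17,9.2),(13,9.2),(10,9),(7,8.8),(5,8.5)):swing(bot,*a,th0=21,g=-7.6,d=13.6,e=.4)
```

```text
t 23.95 tcp u -7.9 h 45.1 lat -0.2 tilt 0.1 yaw 12.1 cell u0 2.1 h0 59.6 lead -29.9 nub 37.1 F u 5.4 lat 0.5 z -0.7 grip 25.4 q [-0.95  0.68  0.86  1.99 -0.73  0.81 -1.03]
swing 21 tcp u -12.2 h 43.7 tool 0.0 shift old [4.27 0.01 1.41] turn [-0.   0.1  0.2] nub 29.8
swing 17 tcp u -13.4 h 42.4 tool -4.0 shift old [5.52 0.02 2.69] turn [-0.   4.1  0.2] nub 30.1
swing 13 tcp u -14.8 h 41.1 tool -8.0 shift old [6.9  0.02 4.  ] turn [-0.   8.1  0.2] nub 30.1
swing 10 tcp u -15.7 h 40.1 tool -11.0 shift old [7.82 0.02 5.  ] turn [-0.  11.1  0.2] nub 30.1
swing 7 tcp u -16.7 h 39.1 tool -14.0 shift old [8.8  0.03 6.01] turn [-0.  14.1  0.2] nub 29.9
swing 5 tcp u -17.2 h 38.4 tool -16.0 shift old [9.32 0.03 6.69] turn [-0.  16.1  0.2] nub 29.8
```

drive_tool(
  plan=[
    [[0, 0, 0], [1.5, 0, 0.3], 0],
    [[0, 0, 0], [1.5, 0, 0.3], 0],
    [[0, 0, 0], [1.3, 0, 0.4], 0],
    [[0, 0, 0], [0, 0, 0], 0],
  ],
)

```text
t: 24.35
tcp_pos: [0.5316, 0.1517, 0.0442]
orientation: [[0.978, 0.209, -0.002], [0.209, -0.978, 0.0], [-0.002, -0.001, -1.0]]
contact_force: [-9.6, -2.0, 5.3]
grip_width: 0.0251
grip_force: 30.0
```

Run:
```python
from plant import bot
from bay import *
now(bot)
for a in((17,9.2),(13,9.2)):swing(bot,*a,th0=21,g=-7.6,d=13.6,e=.4)
```

```text
t 24.35 tcp u -11.5 h 44.2 lat -0.1 tilt 0.1 yaw 12.0 cell u0 -1.6 h0 58.7 lead -33.6 nub 33.4 F u 9.8 lat 0.0 z 5.3 grip 25.1 q [-0.95  0.69  0.86  1.98 -0.73  0.81 -1.03]
swing 17 tcp u -13.4 h 42.4 tool -4.0 shift old [1.89 0.01 1.81] turn [-0.   4.1  0.1] nub 30.1
swing 13 tcp u -14.8 h 41.1 tool -8.0 shift old [3.27 0.01 3.11] turn [-0.   8.1  0.1] nub 30.1
```

drive_tool(
  plan=[
    [[0, 1.4, 0], [0.5, 0, 0.3], 0],
    [[0, 1.4, 0], [0.5, 0, 0.4], 0],
    [[0, 1.3, 0], [0.5, 0, 0.4], 0],
    [[0, 0, 0], [0, 0, 0], 0],
  ],
)

```text
t: 24.75
tcp_pos: [0.5322, 0.1519, 0.0428]
orientation: [[0.976, 0.209, 0.068], [0.208, -0.978, 0.015], [0.069, -0.001, -0.998]]
contact_force: [-9.1, -2.9, 1.4]
grip_width: 0.0251
grip_force: 30.0
```

Run:
```python
from plant import bot
from bay import *
now(bot)
for a in((17,9.2),(13,9.2)):swing(bot,*a,th0=21,g=-7.6,d=13.6,e=.4)
p,d,K,R,t=snap(bot,"wrist","w15");P=cloud(d,K,R,t)
L=(P[...,:2]*1000-O);u=L@X;v=L@np.array([-X[1],X[0]]);z=P[...,2]*1000
print([(k,float(np.percentile(z[m],90).round(1))) for k in range(-22,34,4) for m in [(abs(v)<6)&(d>.1)&(abs(u-k)<1.5)&(z>50)&(z<90)] if m.sum()>15])
```

```text
t 24.75 tcp u -12.1 h 42.8 lat -0.2 tilt -4.0 yaw 12.0 cell u0 -1.2 h0 56.6 lead -34.0 nub 33.4 F u 9.5 lat 0.9 z 1.4 grip 25.1 q [-0.96  0.65  0.84  2.05 -0.77  0.7  -0.99]
swing 17 tcp u -13.4 h 42.4 tool -4.0 shift old [1.24 0.   0.52] turn [-0.1  0.   0.1] nub 30.1
swing 13 tcp u -14.8 h 41.1 tool -8.0 shift old [2.52 0.01 1.92] turn [-0.1  4.   0.1] nub 30.1
[(-22, 67.2), (-18, 68.3), (-14, 69.6), (-10, 70.5), (6, 75.7), (10, 76.8), (14, 78.0), (18, 78.1)]
```

Run:
```python
from bay import *
for f in("w15","wrist14"):
    p,d,K,R,t=load(f"pics/{f}.npz");P=cloud(d,K,R,t)
    L=(P[...,:2]*1000-O);u=L@X;v=L@np.array([-X[1],X[0]]);z=P[...,2]*1000
    print(f,[(k,int(m.sum()),np.percentile(z[m],[10,90]).round(1).tolist()) for k in range(12,42,1) for m in [(abs(v)<5)&(d>.1)&(abs(u-k)<.5)&(z>35)&(z<90)] if m.sum()>1])
from plant import bot
p,d,K,R,t=snap(bot,"side","s15")
P=cloud(d,K,R,t);L=(P[...,:2]*1000-O);u=L@X;v=L@np.array([-X[1],X[0]]);z=P[...,2]*1000
m=(abs(v)<18)&(u>15)&(u<45)&(z>45)&(z<90)
mi=m&(p.min(2)>60)
print("side bright",mi.sum(),[(k,int(q.sum()),np.percentile(z[q],[5,50,95]).round(1).tolist()) for k in range(16,44,2) for q in [m&(abs(u-k)<1)] if q.sum()>2])
```

```text
w15 [(12, 57, [75.5, 77.3]), (13, 56, [75.9, 77.8]), (14, 58, [76.2, 78.2]), (15, 54, [76.6, 78.4]), (16, 40, [76.9, 78.3]), (17, 47, [76.8, 78.2]), (18, 18, [76.7, 77.6])]
wrist14 [(12, 47, [77.0, 78.7]), (13, 55, [77.2, 79.2]), (14, 62, [77.3, 79.2]), (15, 55, [78.0, 80.0]), (16, 51, [78.2, 80.2]), (17, 58, [78.5, 80.3]), (18, 52, [78.9, 80.8]), (19, 68, [79.2, 81.3]), (20, 49, [79.8, 81.9]), (21, 66, [80.0, 82.0]), (22, 59, [80.3, 82.4]), (23, 45, [80.9, 82.6]), (24, 53, [81.3, 83.0]), (25, 17, [81.1, 82.1])]
side bright 116 [(16, 8, [54.5, 70.8, 76.5]), (18, 9, [60.8, 76.1, 79.3]), (20, 9, [60.4, 70.2, 76.6]), (22, 9, [62.3, 75.8, 78.9]), (24, 16, [61.0, 70.3, 76.6]), (26, 9, [57.3, 63.4, 74.2]), (28, 14, [56.3, 63.3, 71.4]), (34, 8, [50.8, 58.3, 60.1]), (36, 7, [57.5, 58.6, 60.2]), (38, 26, [46.6, 53.1, 58.8])]
```

drive_tool(
  plan=[
    [[0, 1.4, 0], [0.4, 0, 0.4], 0],
    [[0, 1.3, 0], [0.4, 0, 0.4], 0],
    [[0, 1.3, 0], [0.4, 0, 0.4], 0],
    [[0, 0, 0], [0, 0, 0], 0],
  ],
)

```text
t: 25.25
tcp_pos: [0.5335, 0.1521, 0.0416]
orientation: [[0.969, 0.209, 0.135], [0.207, -0.978, 0.03], [0.139, -0.001, -0.99]]
contact_force: [-8.8, -3.8, -1.4]
grip_width: 0.025
grip_force: 30.0
```

Run:
```python
from plant import bot
from bay import *
now(bot)
for a in((13,9.2),(10,9.2)):swing(bot,*a,th0=21,g=-7.6,d=13.6,e=.4)
p,d,K,R,t=snap(bot,"wrist","w16");P=cloud(d,K,R,t)
L=(P[...,:2]*1000-O);u=L@X;v=L@np.array([-X[1],X[0]]);z=P[...,2]*1000
print([(k,float(np.percentile(z[m],90).round(1))) for k in range(-22,34,4) for m in [(abs(v)<6)&(d>.1)&(abs(u-k)<1.5)&(z>50)&(z<90)] if m.sum()>15])
```

```text
t 25.25 tcp u -13.4 h 41.6 lat -0.1 tilt -8.0 yaw 12.0 cell u0 -1.5 h0 54.5 lead -35.0 nub 32.5 F u 9.3 lat 1.9 z -1.4 grip 25.0 q [-0.96  0.62  0.81  2.11 -0.83  0.59 -0.94]
swing 13 tcp u -14.8 h 41.1 tool -8.0 shift old [1.3  0.   0.66] turn [-0.1  0.   0.1] nub 30.1
swing 10 tcp u -15.9 h 40.1 tool -11.0 shift old [2.27 0.01 1.8 ] turn [-0.1  3.   0.1] nub 29.9
[(-22, 66.2), (-18, 67.2), (-14, 68.1), (-10, 68.9), (6, 73.0), (10, 73.8), (14, 74.9), (18, 75.2)]
```

drive_tool(
  plan=[
    [[0, 1.4, 0], [0.5, 0, 0.6], 0],
    [[0, 1.3, 0], [0.4, 0, 0.6], 0],
    [[0, 1.3, 0], [0.4, 0, 0.6], 0],
    [[0, 0, 0], [0, 0, 0], 0],
  ],
)

```text
t: 25.7
tcp_pos: [0.5349, 0.1524, 0.04]
orientation: [[0.957, 0.209, 0.203], [0.204, -0.978, 0.044], [0.207, -0.001, -0.978]]
contact_force: [-9.4, -3.4, 0.6]
grip_width: 0.0249
grip_force: 30.5
```

```bash
cat > st.py <<'E'
from plant import bot
from bay import *
import sys
now(bot)
for a in((9,9.2),(5,9)):swing(bot,*a,th0=21,g=-7.6,d=13.6,e=.4)
p,d,K,R,t=snap(bot,"wrist",sys.argv[1]);P=cloud(d,K,R,t)
L=(P[...,:2]*1000-O);u=L@X;v=L@np.array([-X[1],X[0]]);z=P[...,2]*1000
print([(k,float(np.percentile(z[m],90).round(1))) for k in range(-22,34,4) for m in [(abs(v)<6)&(d>.1)&(abs(u-k)<1.5)&(z>50)&(z<90)] if m.sum()>15])
E
python3 st.py w17
```

```text
t 25.7 tcp u -14.8 h 40.0 lat -0.2 tilt -12.0 yaw 12.0 cell u0 -2.1 h0 52.1 lead -36.1 nub 31.1 F u 9.9 lat 1.4 z 0.6 grip 24.9 q [-0.94  0.58  0.75  2.16 -0.9   0.47 -0.87]
swing 9 tcp u -16.3 h 39.8 tool -12.0 shift old [1.38 0.   0.51] turn [-0.1  0.   0.1] nub 29.8
swing 5 tcp u -17.7 h 38.4 tool -16.0 shift old [2.48 0.01 2.13] turn [-0.1  4.   0.1] nub 29.3
[(-22, 65.1), (-18, 65.7), (-14, 66.5), (-10, 67.1), (6, 70.0), (10, 70.4), (14, 71.3), (18, 71.5)]
```

drive_tool(
  plan=[
    [[0, 1, 0], [0.2, 0, 0.5], 0],
    [[0, 1, 0], [0.2, 0, 0.5], 0],
    [[0, 0, 0], [0, 0, 0], 0],
  ],
)

```text
t: 26.05
tcp_pos: [0.5353, 0.1525, 0.0391]
orientation: [[0.949, 0.209, 0.235], [0.202, -0.978, 0.052], [0.241, -0.001, -0.971]]
contact_force: [-11.8, -3.2, 5.0]
grip_width: 0.0252
grip_force: 32.1
```

```bash
python3 st.py w18
```

```text
t 26.05 tcp u -15.3 h 39.1 lat -0.2 tilt -14.0 yaw 12.0 cell u0 -2.1 h0 50.8 lead -36.3 nub 30.7 F u 12.2 lat 0.7 z 5.0 grip 25.2 q [-0.92  0.56  0.71  2.19 -0.95  0.41 -0.83]
swing 9 tcp u -16.3 h 39.8 tool -12.0 shift old [ 1.14  0.   -0.39] turn [-0.1 -2.   0.1] nub 29.8
swing 5 tcp u -17.7 h 38.4 tool -16.0 shift old [2.19 0.01 1.26] turn [-0.1  2.   0.1] nub 29.3
[(-22, 64.4), (-18, 64.9), (-14, 65.6), (-10, 65.8), (6, 68.1), (10, 68.8), (14, 69.3), (18, 69.5)]
```

drive_tool(
  plan=[
    [[0, 1, 0], [-0.6, 0, 0.4], 0],
    [[0, 1, 0], [-0.3, 0, 0.5], 0],
    [[0, 0, 0], [0, 0, 0], 0],
  ],
)

```text
t: 26.4
tcp_pos: [0.5352, 0.1525, 0.0381]
orientation: [[0.94, 0.209, 0.269], [0.2, -0.978, 0.059], [0.276, -0.001, -0.961]]
contact_force: [-10.9, -2.8, 4.0]
grip_width: 0.0251
grip_force: 30.9
```

```bash
python3 st.py w19
```

```text
t 26.4 tcp u -15.2 h 38.1 lat -0.2 tilt -16.0 yaw 12.0 cell u0 -1.6 h0 49.3 lead -35.9 nub 30.7 F u 11.3 lat 0.4 z 4.0 grip 25.1 q [-0.89  0.54  0.65  2.22 -1.    0.33 -0.78]
swing 9 tcp u -16.3 h 39.8 tool -12.0 shift old [ 1.51  0.   -1.24] turn [-0.1 -4.   0.1] nub 29.8
swing 5 tcp u -17.7 h 38.4 tool -16.0 shift old [2.5  0.01 0.45] turn [-0.1 -0.   0.1] nub 29.3
[(-22, 63.6), (-18, 64.0), (-14, 64.2), (-10, 64.7), (-6, 64.6), (6, 66.4), (10, 66.4), (14, 66.9), (18, 67.1), (22, 66.6)]
```

drive_tool(
  plan=[
    [[0, 1, 0], [-0.8, 0, 0.5], 0],
    [[0, 1, 0], [-0.7, 0, 0.5], 0],
    [[0, 0, 0], [0, 0, 0], 0],
  ],
)

```text
t: 26.75
tcp_pos: [0.5351, 0.1524, 0.0372]
orientation: [[0.93, 0.209, 0.304], [0.198, -0.978, 0.066], [0.311, -0.001, -0.95]]
contact_force: [-8.4, -2.8, 5.4]
grip_width: 0.0251
grip_force: 30.4
```

```bash
python3 st.py w20
```

```text
t 26.75 tcp u -15.1 h 37.2 lat -0.1 tilt -18.1 yaw 12.0 cell u0 -1.1 h0 47.9 lead -35.6 nub 30.6 F u 8.8 lat 1.0 z 5.4 grip 25.1 q [-0.84  0.52  0.57  2.25 -1.07  0.25 -0.71]
swing 9 tcp u -16.3 h 39.8 tool -12.0 shift old [ 1.9   0.   -2.05] turn [-0.1 -6.1  0.1] nub 29.8
swing 5 tcp u -17.7 h 38.4 tool -16.0 shift old [ 2.82  0.   -0.33] turn [-0.1 -2.1  0.1] nub 29.3
[(-22, 63.0), (-18, 62.9), (-14, 63.5), (-10, 63.4), (-6, 63.5), (10, 64.2), (14, 64.4), (18, 64.5), (22, 64.0)]
```

drive_tool(
  plan=[
    [[0, 0.5, 0], [-0.8, 0, 0.3], 0],
    [[0, 0.5, 0], [-0.8, 0, 0.3], 0],
    [[0, 0, 0], [-0.7, 0, 0.2], 0],
    [[0, 0, 0], [0, 0, 0], 0],
  ],
)

```text
t: 27.2
tcp_pos: [0.5351, 0.1524, 0.0367]
orientation: [[0.923, 0.208, 0.322], [0.196, -0.978, 0.07], [0.33, -0.001, -0.944]]
contact_force: [-9.0, -1.1, 11.7]
grip_width: 0.0257
grip_force: 30.1
```

```bash
python3 st.py w21
```

```text
t 27.2 tcp u -15.0 h 36.7 lat -0.1 tilt -19.3 yaw 12.0 cell u0 -0.8 h0 47.1 lead -35.3 nub 30.6 F u 9.0 lat -0.8 z 11.7 grip 25.7 q [-0.8   0.5   0.51  2.27 -1.12  0.2  -0.67]
swing 9 tcp u -16.3 h 39.8 tool -12.0 shift old [ 2.2  -0.   -2.48] turn [-0.1 -7.3  0.1] nub 29.8
swing 5 tcp u -17.7 h 38.4 tool -16.0 shift old [ 3.09  0.   -0.74] turn [-0.1 -3.3  0.1] nub 29.3
[(-22, 62.7), (-18, 62.7), (-14, 62.8), (-10, 62.6), (-6, 62.7), (10, 63.0), (14, 63.2), (18, 63.1), (22, 62.8)]
```

drive_tool(
  plan=[
    [[0, 0, 0], [-0.5, 0, -0.5], 0],
    [[0, 0, 0], [-0.6, 0, -0.4], 0],
    [[0, 0, 0], [-0.6, 0, -0.3], 0],
    [[0, 0, 0], [0, 0, 0], 0],
  ],
)

```text
t: 27.65
tcp_pos: [0.5338, 0.1521, 0.037]
orientation: [[0.923, 0.209, 0.323], [0.197, -0.978, 0.069], [0.33, 0.0, -0.944]]
contact_force: [2.2, 0.7, 1.0]
grip_width: 0.0251
grip_force: 30.0
```

```bash
python3 st.py w22
```

```text
t 27.65 tcp u -13.8 h 37.0 lat -0.1 tilt -19.3 yaw 12.1 cell u0 0.5 h0 47.4 lead -34.0 nub 31.9 F u -2.3 lat -0.3 z 1.0 grip 25.1 q [-0.81  0.5   0.51  2.27 -1.12  0.2  -0.67]
swing 9 tcp u -16.3 h 39.8 tool -12.0 shift old [ 3.29  0.01 -1.72] turn [-0.  -7.3  0.1] nub 29.8
swing 5 tcp u -17.7 h 38.4 tool -16.0 shift old [4.18 0.01 0.02] turn [-0.  -3.3  0.1] nub 29.3
[(-22, 62.9), (-18, 62.8), (-14, 63.0), (-10, 63.0), (-6, 63.0), (10, 63.6), (14, 63.5), (18, 63.7), (22, 63.5)]
```

drive_tool(
  plan=[
    [[0, 0, 0], [0, 0, 0], 0.6],
    [[0, 0, 0], [0, 0, 0], 0.6],
    [[0, 0, 0], [0, 0, 0], 0.6],
    [[0, 0, 0], [0, 0, 0], 0.6],
    [[0, 0, 0], [0, 0, -10], 0.6],
  ],
)

```text
t: 28.2
tcp_pos: [0.5293, 0.151, 0.0455]
orientation: [[0.924, 0.209, 0.321], [0.197, -0.978, 0.068], [0.328, 0.0, -0.945]]
contact_force: [0.8, 0.1, 0.2]
grip_width: 0.0545
grip_force: 0.0
```

drive_tool(
  plan=[
    [[0, 0, 0], [0, 0, -20], 0.6],
    [[0, 0, 0], [0, 0, -30], 0.6],
    [[0, -8, 0], [0, 0, 0], 0.3],
    [[0, -8, 0], [0, 0, 0], 0],
    [[0, -3.3, 0], [0, 0, 0], 0],
  ],
)

```text
t: 28.7
tcp_pos: [0.5153, 0.1499, 0.0936]
orientation: [[0.977, 0.212, 0.013], [0.212, -0.977, 0.004], [0.013, -0.001, -1.0]]
contact_force: [1.0, 0.3, -0.8]
grip_width: 0.0356
grip_force: 0.0
```

drive_tool(
  plan=[
    [[0, 0, 0], [0, 0, 0], 0],
    [[0, 0, 0], [0, 0, 0], 0],
    [[0, 0, 0], [0, 0, 0], 0],
  ],
)

```text
t: 29.0
tcp_pos: [0.5129, 0.1486, 0.0923]
orientation: [[0.978, 0.209, 0.016], [0.209, -0.978, 0.007], [0.017, -0.004, -1.0]]
contact_force: [-0.9, -0.1, -0.7]
grip_width: 0.0117
grip_force: 0.0
```

```bash
cat > chk.py <<'E'
from plant import bot
from bay import *
import sys
now(bot)
for n in("wrist","top"):
    p,d,K,R,t=snap(bot,n,n+sys.argv[1]);P=cloud(d,K,R,t)
    L=(P[...,:2]*1000-O);u=L@X;v=L@np.array([-X[1],X[0]]);z=P[...,2]*1000
    print(n,[(k,int(m.sum()),np.percentile(z[m],[50,90]).round(1).tolist(),float(np.median(v[m&(z>np.percentile(z[m],70))]).round(1))) for k in range(-32,46,4) for m in [(abs(v)<8)&(d>.1)&(abs(u-k)<1.5)&(z>30)&(z<90)] if m.sum()>8])
E
python3 chk.py 23
```

```text
t 29.0 tcp u 7.4 h 92.3 lat -1.0 tilt -1.0 yaw 12.1 cell u0 17.6 h0 106.6 lead -14.6 nub 52.5 F u 0.9 lat -0.0 z -0.7 grip 11.7 q [-1.05  0.61  0.98  2.01 -0.68  0.86 -1.05]
wrist [(-32, 158, [74.2, 75.0], 0.0), (-28, 159, [74.2, 74.9], -1.3), (-20, 136, [61.5, 62.8], -1.0), (-16, 129, [61.7, 62.7], -0.4), (-12, 133, [61.7, 62.6], -1.5), (-8, 125, [61.6, 63.0], -0.6), (-4, 128, [62.0, 62.8], -0.9), (0, 124, [62.0, 62.9], -1.5), (4, 116, [62.0, 63.2], -0.9), (8, 119, [62.3, 63.4], -0.9), (12, 103, [62.4, 63.3], -0.9), (16, 97, [62.6, 63.3], -0.8), (20, 95, [62.5, 63.5], 0.4), (24, 89, [62.4, 63.1], -0.2), (28, 58, [62.1, 63.3], 0.1), (32, 86, [58.1, 59.1], -2.7), (36, 84, [58.1, 58.8], -2.7)]
top []
```

drive_tool(
  plan=[
    [[0, -1, 0], [-6, 0, 8], 0],
    [[0, 0, 0], [-5, 0, 8], 0],
    [[0, 0, 0], [0, 0, 7], 0],
    [[0, 0, 0], [0, 0, 3], 0],
    [[0, 0, 0], [0, 0, 0], 0],
  ],
)

```text
t: 29.6
tcp_pos: [0.5031, 0.1466, 0.066]
orientation: [[0.978, 0.21, -0.002], [0.21, -0.978, 0.002], [-0.002, -0.003, -1.0]]
contact_force: [0.7, 0.4, -0.6]
grip_width: 0.0005
grip_force: 0.0
```

drive_tool(
  plan=[
    [[0, 0, 0], [0, 0, 1], 0],
    [[0, 0, 0], [0, 0, 0.7], 0],
    [[0, 0, 0], [0, 0, 0], 0],
  ],
)

```text
t: 29.9
tcp_pos: [0.5036, 0.1468, 0.065]
orientation: [[0.978, 0.21, -0.001], [0.21, -0.978, 0.003], [-0.0, -0.003, -1.0]]
contact_force: [0.5, -0.0, -0.4]
grip_width: 0.0003
grip_force: 0.0
```

drive_tool(
  plan=[
    [[0, 0, 0], [0, 0, 0.8], 0],
    [[0, 0, 0], [0, 0, 0.7], 0],
    [[0, 0, 0], [0, 0, 0.5], 0],
    [[0, 0, 0], [0, 0, 0], 0],
  ],
)

```text
t: 30.3
tcp_pos: [0.5034, 0.1468, 0.0629]
orientation: [[0.978, 0.21, -0.001], [0.21, -0.978, 0.003], [-0.001, -0.003, -1.0]]
contact_force: [-0.1, -0.4, 0.7]
grip_width: 0.0004
grip_force: 0.6
```

drive_tool(
  plan=[
    [[0, 0, 0], [0, 0, 0.4], 0],
    [[0, 0, 0], [0, 0, 0.3], 0],
    [[0, 0, 0], [0, 0, 0], 0],
  ],
)

```text
t: 30.6
tcp_pos: [0.5033, 0.1467, 0.0624]
orientation: [[0.978, 0.21, -0.002], [0.21, -0.978, 0.003], [-0.001, -0.003, -1.0]]
contact_force: [-1.8, 0.2, 5.1]
grip_width: 0.0005
grip_force: 2.8
```

Contact at 62.6 mm; press a little more, in small steps.

drive_tool(
  plan=[
    [[0, 0, 0], [0, 0, 0.4], 0],
    [[0, 0, 0], [0, 0, 0.4], 0],
    [[0, 0, 0], [0, 0, 0], 0],
  ],
)

```text
t: 30.9
tcp_pos: [0.5033, 0.1467, 0.0621]
orientation: [[0.978, 0.21, -0.002], [0.21, -0.978, 0.003], [-0.001, -0.004, -1.0]]
contact_force: [-4.2, 1.2, 14.5]
grip_width: 0.0005
grip_force: 7.3
```

Run:
```python
from plant import bot
from bay import *
now(bot)
```

```text
t 30.9 tcp u 17.2 h 62.1 lat -1.0 tilt 0.0 yaw 12.1 cell u0 27.2 h0 76.6 lead -4.8 nub 62.2 F u 3.9 lat -2.0 z 14.5 grip 0.5 q [-1.02  0.65  0.93  2.04 -0.73  0.82 -1.01]
```

drive_tool(
  plan=[
    [[0, 0, 0], [0, 0, -1], 0],
    [[0, 0, 0], [0, 0, -5], 0],
    [[0, 0, 0], [0, 0, -15], 0],
    [[0, 0, 0], [0, 0, -40], 0],
    [[0, 0, 0], [-20, 0, -45], 0],
  ],
)

```text
t: 31.4
tcp_pos: [0.4852, 0.1421, 0.1691]
orientation: [[0.978, 0.21, -0.0], [0.21, -0.978, 0.0], [-0.0, -0.0, -1.0]]
contact_force: [-1.0, 1.2, 1.9]
grip_width: 0.0006
grip_force: 0.0
```

drive_tool(
  plan=[
    [[0, 0, 0], [-45, 0, 0], 0],
    [[0, 0, 0], [0, 0, 0], 0],
    [[0, 0, 0], [0, 0, 0], 0],
    [[0, 0, 0], [0, 0, 0], 0],
  ],
)

```text
t: 31.8
tcp_pos: [0.4409, 0.1332, 0.168]
orientation: [[0.978, 0.211, 0.0], [0.211, -0.978, 0.003], [0.001, -0.003, -1.0]]
contact_force: [0.3, 0.2, -0.3]
grip_width: 0.0006
grip_force: 0.0
```

```bash
python3 chk.py 24
python3 - <<'E'
from plant import bot
from bay import *
p,d,K,R,t=snap(bot,"side","s25");P=cloud(d,K,R,t)
L=(P[...,:2]*1000-O);u=L@X;v=L@np.array([-X[1],X[0]]);z=P[...,2]*1000
print([(k,float(np.percentile(z[m],90).round(1))) for k in range(-24,42,4) for m in [(abs(v)<7)&(abs(u-k)<2)&(z>30)&(z<90)] if m.sum()>5])
E
```

```text
t 31.8 tcp u 81.0 h 168.0 lat -0.7 tilt -0.0 yaw 12.2 cell u0 91.0 h0 182.5 lead 59.0 nub 126.0 F u -0.3 lat -0.2 z -0.3 grip 0.6 q [-1.29  0.41  1.19  2.09 -0.48  0.95 -1.19]
wrist [(-32, 110, [74.2, 75.1], 0.1), (-28, 137, [74.0, 74.9], -0.5), (-24, 104, [61.6, 62.7], -1.9), (-20, 108, [61.3, 62.5], -0.4), (-16, 105, [61.4, 62.6], -1.1), (-12, 91, [61.3, 62.4], -0.4), (-8, 86, [61.4, 62.7], -1.1), (-4, 88, [61.4, 62.8], -1.1), (0, 88, [61.5, 62.7], -0.3), (4, 84, [61.4, 62.6], -1.0), (8, 99, [61.5, 62.8], -1.0), (12, 84, [61.7, 62.6], -0.2), (16, 87, [61.6, 62.9], 0.2), (20, 83, [61.5, 62.5], -0.2), (24, 84, [61.3, 62.6], -0.9), (28, 69, [61.1, 62.5], -0.1), (32, 103, [56.1, 58.6], -1.6), (36, 83, [58.4, 59.1], -0.8), (44, 50, [30.4, 31.3], -0.7)]
top [(-32, 12, [73.2, 75.9], -0.4), (-28, 11, [73.7, 74.8], 0.5), (-24, 13, [61.1, 63.1], 3.8), (-20, 12, [60.6, 62.5], 5.0), (-16, 11, [60.9, 61.8], 3.3), (-12, 13, [61.2, 62.4], 3.0), (-8, 14, [60.5, 61.2], -2.9), (-4, 12, [61.2, 62.2], 4.7), (0, 12, [61.3, 63.2], 1.5), (4, 14, [60.5, 62.3], 1.8), (8, 13, [61.1, 62.3], -0.9), (12, 12, [60.5, 62.1], 2.3), (16, 11, [61.1, 62.2], -1.5), (20, 13, [60.5, 63.3], 1.3), (24, 13, [60.4, 62.0], 0.7), (28, 13, [61.0, 62.8], 0.1), (36, 12, [57.6, 58.5], -2.2)]
[(-24, 75.6), (-16, 63.4), (-12, 61.7), (-4, 62.7), (4, 62.2), (12, 64.1), (24, 62.5), (28, 61.9), (36, 59.6), (40, 55.5)]
```

The top of the cell is level at about 62 mm (axis at 49 mm) along its whole length, so it is fully home. The robot is clear of everything, so I'm handing in.

```bash
python3 -c "
from plant import bot
print(bot.close_job())"
```

```text
the job is handed in; nothing more can be done
None
```

The large cell is in the bay and measures level and fully home, and the job was handed in at about 32 s; the flat end went in first, one early try pushed the logger with a brief ~23 N (probably a finger on the hood, though your limit is about 20 N on the cell), I re-gripped the cell in its cradle and in the bay, and I viewed 11 pictures, one over the limit of 10.

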